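Fetch the doming block from behind the bottles

ROBOT

A 6-joint arm with a two-finger parallel gripper is mounted at the origin on the work surface. World frame = base frame: x ahead of the robot, y to its left, z up, the work surface at z = 0. Lengths are in mm, angles in rad, forces in N, time in s.
With the tool pointing down it reaches from about 275 to 1000 mm from the base axis. Payload 8.4 kg.
Tool frame: the origin (TCP) lies midway between the tips of the shut fingers; the grasp point (between the pads) lies 19 mm behind it; y points along the fingers, z is the direction in which the jaws open and shut, and the axes are right-handed (so a half turn about y gives the same grasp; the last joint's range is limited). The gripper opens to 85 mm and grips with 20 to 120 N. Pads are 22 mm wide; open, the fingers measure 114 mm over their backs; the gripper's body (76 mm by 85 mm) begins 54 mm behind the grasp point. The pads swing forward as they close: fully open they stand 13 mm farther back than shut.
Start: joints at [-1.235, 0.353, 1.633, -0, 1.155, -0.002], TCP at [207.131, -589.682, 231.281] pointing down, gripper open.
Joint ranges: [-2.63, 2.63], [-0.92, 2.1], [0.06, 2.66], [-1.3, 4.44], [0, 2.69], [-3.02, 3.02]. Speed limits (rad/s): [2.22, 2.22, 2.79, 3.14, 3.14, 3.14].

INTERFACE

Orientations are given as [roll, pitch, yaw] about the fixed x, y, z axes, in that order (R = Rz(yaw) Ry(pitch) Rx(roll)).
In Python, from rig import r gives the robot as it stands. The module is installed in compiled form; this text tells all that it offers.
- The arm moves only by the tool apply_moves, never from a script. Its argument "plan" is text: rows parted by semicolons, each of 7 numbers parted by spaces: the shift along the tool's x, y, z in cm, then the turn, a rotation vector about the tool's x, y, z in degrees, then the closure, from 0 (fully open) to 1 (shut). A call has 1 to 20 rows; each row shifts and turns the pose as measured when the row begins, along the tool's axes as they then stand; what a row does not reach is not made up. A row lasts 1/10 s, in which the tool goes at most 50 mm and 8.59 degrees, less where a joint would pass 70% of its speed; a pose out of reach is approached as far as the arm can. A call is refused whole if a number of a shift passes 5 or a number of a turn 8.59, either way. A call with a gripper value outside its range is refused whole. The fingers move at their own pace and stop on an object; "squeeze" is the grip in N (left out, the last holds). Time passes only in rows, so rows that do not move let the fingers close. It gives the time, the measured TCP pose, the force and the opening at its end, in the units of the state.
- r.sense(): the state, without advancing time (a new reading comes with each control period).
- r.grab_frame(name): name is "scene" or "side" or "wrist"; returns the picture (400x640x3 uint8, blue, green, red); there is no depth.
- r.get_calibration(name): a dict with "vertical_fov" (degrees; the focal length in pixels is half the picture's height over the tangent of half this angle, whatever the lens; pixels are square), "cx", "cy" (the principal point, pixels), "D" ([k1, k2, p1, p2, k3] as OpenCV has them; the pictures are not rectified), "R" (3x3) and "t" (3): a world point X has camera coordinates R X + t; the wrist camera has in their place "hand_eye" (4x4, takes a point from camera to tool coordinates, whose origin is the TCP and whose axes are the tool frame's). Camera axes: x right, y down, z forward; pixel columns grow to the right and rows downward; lengths in mm; the calibration is good to about 2 mm. A picture is of the moment at which its call begins: read the wrist's pose just before it. get_calibration takes no time and is no camera call.
- r.sign_off(): hands the job in, once; it reports no verdict.
The state is a dict: "clock": time; "qpos": joint angles; "qvel": joint speeds; "joint_efforts": joint torques, N m; "eef_pos": TCP position; "tcp_rot": TCP orientation; "contact_force": force on the tool from outside, world axes, zero at the start; "wrist_torque": the same for the moment, N m; "opening": opening from 0.0 (shut) to 1.0 (fully open).
Only numpy, scipy, OpenCV 4.12 (cv2) and the standard library are available. Lean on these libraries where they do the work, as an engineer would, in place of code of your own. Each camera call takes 0.05 s, during which the arm holds its last target. There are 200 camera calls.

TASK

The steel doming block on the wooden riser is hemmed in by an amber bottle, a white spout bottle and a steel canister: stand all three in the steel tray first, then fetch the doming block and set it flat on the middle of the rubber bench block. Only after that, put each vessel back upright on the very spot on the riser where it stood. Do not drop or tip the vessels, and leave the punch stand, the hammer and the brass dish alone.

Things in the scene. Friction and masses are not known exactly. Their poses are not given: they have to be found in the camera images.
- doming_block: Loose steel doming block, square, 48 x 48 mm, 42 mm high, vertical sides, round hollows in its top; about 0.6 kg. Origin: centre of its underside; z up, x, y square to its sides. Starts on the riser, sides parallel to the riser's within 0.1 rad; one vessel stands in front of it (riser -x), one at its left, one at its right, in any order, each about 60 mm off, centre to centre.
- amber_bottle: Loose amber glass bottle with paper label and black screw cap. Round; straight body 40 mm diameter from the bottom to 79 mm, cap 25 mm diameter from 92 mm to the top at 108 mm. About 0.19 kg. Origin: centre of its underside; z up along its axis.
- spout_bottle: Loose white plastic dispensing bottle with grey collar and tapered grey spout. Round; straight body 44 mm diameter from the bottom to 72 mm, collar 26 mm diameter, spout tip at 108 mm. About 0.13 kg, rigid. Origin: centre of its underside; z up along its axis.
- canister: Loose stainless steel canister with flat lid and small black knob. Round; straight body 46 mm diameter up to 88 mm, lid 48 mm diameter from 88 to 97 mm, knob to 107 mm. About 0.21 kg. Origin: centre of its underside; z up along its axis.
- riser: Fixed low wooden bench riser, a flat board on two battens, 170 mm (x) x 200 mm (y), its flat top 30 mm above the bench. Origin: centre of its footprint at bench height; its -x side is the front and faces world -x within 0.3 rad.
- tray: Fixed shallow dark steel tray, 110 mm (x) x 230 mm (y), floor 3 mm above the bench, walls 3 mm thick and 10 mm high. The side area for the three vessels; they fit in a row along y, 68 mm apart. Origin: centre of its footprint at bench height; x and y along its sides.
- rubber_block: Fixed black rubber bench block, 100 x 100 mm, flat top 25 mm above the bench. Place for the doming block. Origin: centre of its footprint at bench height; x and y along its sides.
- punch_stand: Bystander: loose wooden block 55 x 120 x 40 mm with a row of five round-headed steel doming punches, 92 mm high overall. Origin: centre of its underside. To be left alone.
- hammer: Bystander: loose small hammer, 200 mm long with wooden handle, lying on the bench. Origin: under its middle, x along it. To be left alone.
- brass_dish: Bystander: loose round brass dish, 72 mm wide, 26 mm high. Origin: centre of its underside. To be left alone.
Things that resemble listed ones, but are neither listed nor needed, are in the scene too. Leave any green or purple look-alike of the canister alone.

How it is judged (in metres and radians):
On the way, in this order (a step that is already met when the one before it is completed fails the run):
1. all three vessels stand released and upright in the tray, the doming block still where it was (x of amber_bottle in the frame of tray between -0.045 and 0.045 m and y of amber_bottle in the frame of tray between -0.105 and 0.105 m and height (world z) of each of amber_bottle, spout_bottle, canister below 0.015 m and angle between each of amber_bottle, spout_bottle, canister's own z axis and vertical below 0.1 rad and contact force between the fingers and amber_bottle below 0.1 N and x of spout_bottle in the frame of tray between -0.045 and 0.045 m and y of spout_bottle in the frame of tray between -0.105 and 0.105 m and contact force between the fingers and spout_bottle below 0.1 N and x of canister in the frame of tray between -0.045 and 0.045 m and y of canister in the frame of tray between -0.105 and 0.105 m and contact force between the fingers and canister below 0.1 N and distance of doming_block from where it was at the start of the episode below 0.03 m), for 0.2 s.
2. the doming block sits released on the middle of the rubber block, the three vessels still in the tray (horizontal distance between doming_block and rubber_block below 0.015 m and z of doming_block in the frame of rubber_block between 0.02 and 0.03 m and angle between each of doming_block, amber_bottle, spout_bottle, canister's own z axis and vertical below 0.1 rad and contact force between the fingers and doming_block below 0.1 N and x of amber_bottle in the frame of tray between -0.045 and 0.045 m and y of amber_bottle in the frame of tray between -0.105 and 0.105 m and height (world z) of each of amber_bottle, spout_bottle, canister below 0.015 m and contact force between the fingers and amber_bottle below 0.1 N and x of spout_bottle in the frame of tray between -0.045 and 0.045 m and y of spout_bottle in the frame of tray between -0.105 and 0.105 m and contact force between the fingers and spout_bottle below 0.1 N and x of canister in the frame of tray between -0.045 and 0.045 m and y of canister in the frame of tray between -0.105 and 0.105 m and contact force between the fingers and canister below 0.1 N), for 0.2 s.
At the end, for the whole second after the job is handed in: The doming block rests flat on the rubber block, its centre within 15 mm of the rubber block's centre; each of the three vessels stands upright on the riser within 15 mm of where it stood at the start; everything is at rest (horizontal distance between doming_block and rubber_block below 0.015 m and z of doming_block in the frame of rubber_block between 0.02 and 0.03 m and angle between each of doming_block, amber_bottle, spout_bottle, canister's own z axis and vertical below 0.1 rad and distance of each of amber_bottle, spout_bottle, canister from where it was at the start of the episode below 0.015 m and linear speed of each of amber_bottle, spout_bottle, canister, doming_block below 0.02 m/s and angular speed of each of amber_bottle, spout_bottle, canister, doming_block below 0.2 rad/s); the robot touches nothing.
It fails at once if a vessel is tipped by more than about 30 degrees (angle between any of amber_bottle, spout_bottle, canister's own z axis and vertical above 0.5 rad).
It fails at once if a vessel is dropped (moves faster than 0.6 m/s with its foot lower than 50 mm above the bench) ((linear speed of amber_bottle above 0.6 m/s and height (world z) of amber_bottle below 0.05 m) or (linear speed of spout_bottle above 0.6 m/s and height (world z) of spout_bottle below 0.05 m) or (linear speed of canister above 0.6 m/s and height (world z) of canister below 0.05 m)).
It fails at once if a bystander is shifted by more than 30 mm (distance of any of punch_stand, hammer, brass_dish from where it was at the start of the episode above 0.03 m).
It also fails if it takes over 144 s, if anything falls off the work surface, if the arm or the gripper's body presses on something with over 40 N, if the wrist force passes 120 N, or if a joint passes its speed limit or range.

## Working session

There is one attempt and no reset: what is moved stays moved. The work goes in short steps, Python scripts to look and compute and a tool call to move; the robot and the scene stay as the last step left them, time stands still between calls to the robot, and variables do not carry over. Pictures are saved under pics/ and viewed, about 12 in all and at most 16, crops included, and the job is handed in when it is done.

Besides the shell and the picture viewer there is one more tool, called after "Call:" by a JSON object that holds its "method" and its "body", one argument or row to a line. apply_moves: Moves the arm, as the interface text tells. Its arguments: {"type":"object","properties":{"plan":{"type":"string"},"squeeze":{"type":"number"}},"required":["plan"]}

```bash
mkdir -p pics; python3 - <<'E'
from rig import r
import cv2
print(r.sense())
for n in ["scene","side","wrist"]:
    cv2.imwrite(f"pics/{n}0.png",r.grab_frame(n)); print(n,r.get_calibration(n))
E
```

```text
{'clock': 0.0, 'qpos': array([-1.23541757e+00,  3.53692744e-01,  1.63419097e+00, -2.10668456e-05,
        1.15519385e+00, -2.40055503e-03]), 'qvel': array([-2.56610314e-04,  5.01514008e-05, -1.39040924e-03, -7.73706387e-04,
       -4.35878575e-04,  1.87782454e-03]), 'joint_efforts': array([ 1.19443266e-03, -6.05257344e+01, -3.42069054e+01,  2.57317306e-04,
        9.43464314e-03,  1.26766889e-05]), 'eef_pos': array([ 206.94575738, -589.20301027,  230.50951832]), 'tcp_rot': array([-1.57228127e+00, -1.56961939e-05, -2.80380481e+00]), 'contact_force': array([0.52372096, 0.0853236 , 0.56299011]), 'wrist_torque': array([ 0.05304413, -0.04304546,  0.00033801]), 'opening': 1.0010020271409565}
scene {'vertical_fov': 42.659201257445275, 'cx': 319.1946782819041, 'cy': 198.75403069233795, 'D': array([-0.10427777,  0.        ,  0.        ,  0.        ,  0.        ]), 'R': array([[-5.13940984e-01,  8.57825514e-01,  2.29995733e-04],
       [ 7.34087183e-01,  4.39945481e-01, -5.17265871e-01],
       [-4.43825047e-01, -2.65675294e-01, -8.55824728e-01]]), 't': array([ 338.79617877, -332.17977167, 155
[... 217 characters left out ...]
403915, -0.01791547],
       [-0.15118594,  0.54173199, -0.82684295],
       [ 0.25282958, -0.7874436 , -0.56214747]]), 't': array([ 472.18034301,  159.48131812, 1170.91513579])}
wrist {'vertical_fov': 65.60236615888005, 'cx': 323.08250444974965, 'cy': 198.35676077021347, 'D': array([-0.0251748,  0.       ,  0.       ,  0.       ,  0.       ]), 'hand_eye': array([[-1.09191652e-04,  9.57635056e-01,  2.87984525e-01,
        -7.26768996e+01],
       [-6.38121953e-04, -2.87984535e-01,  9.57634847e-01,
        -1.41876477e+02],
       [ 9.99999790e-01, -7.92035166e-05,  6.42533460e-04,
        -6.53969501e-01],
       [ 0.00000000e+00,  0.00000000e+00,  0.00000000e+00,
         1.00000000e+00]])}
```

View pics/scene0.png

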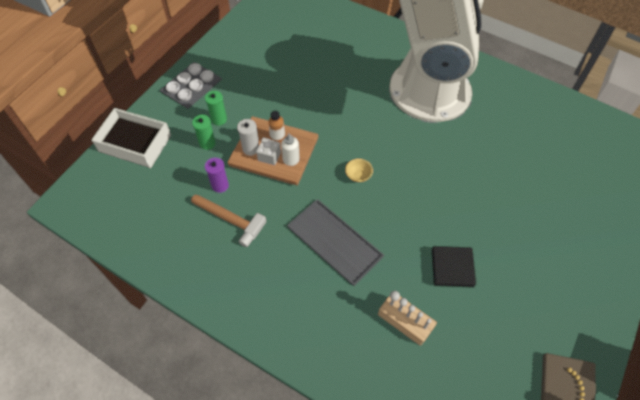

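View pics/side0.png

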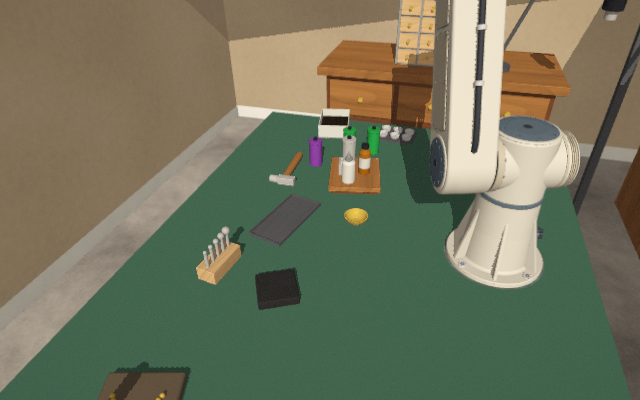

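```bash
cat > h.py <<'E'
import numpy as np, cv2
from rig import r
from scipy.spatial.transform import Rotation as Rot
def cam(n, s=None):
    c=r.get_calibration(n); f=200/np.tan(np.radians(c["vertical_fov"])/2)
    K=np.array([[f,0,c["cx"]],[0,f,c["cy"]],[0,0,1]])
    if n=="wrist":
        s=s or r.sense(); H=c["hand_eye"]; Rt=Rot.from_euler("xyz",s["tcp_rot"]).as_matrix()
        Rwc=Rt@H[:3,:3]; o=Rt@H[:3,3]+s["eef_pos"]
    else: Rwc=c["R"].T; o=-Rwc@c["t"]
    return K,c["D"],Rwc,o
def ray(C,px):
    K,D,Rwc,o=C
    u=cv2.undistortPoints(np.array(px,float).reshape(-1,1,2),K,D).reshape(-1,2)
    return o,np.c_[u,np.ones(len(u))]@Rwc.T
def plane(C,px,z):
    o,d=ray(C,px); return o+d*((z-o[2])/d[:,2:])
def proj(C,X):
    K,D,Rwc,o=C
    Rc=Rwc.T
    return cv2.projectPoints(np.array(X,float).reshape(-1,3),cv2.Rodrigues(Rc)[0],-Rc@o,K,D)[0].reshape(-1,2)
def tri(C1,p1,C2,p2):
    o1,d1=ray(C1,[p1]);o2,d2=ray(C2,[p2]); A=np.c_[d1[0],-d2[0]]
    s=np.linalg.lstsq(A,o2-o1,rcond=None)[0]; a=o1+s[0]*d1[0]; b=o2+s[1]*d2[0]
    return (a+b)/2,np.linalg.norm(a-b)
def blob(img,lo,hi,roi,n=0):
    m=cv2.inRange(cv2.cvtColor(img,cv2.COLOR_BGR2HSV),lo,hi); k=np.zeros_like(m); x0,y0,x1,y1=roi; k[y0:y1,x0:x1]=255
    c=cv2.findContours(m&k,cv2.RETR_EXTERNAL,cv2.CHAIN_APPROX_NONE)[0]
    return max(c,key=cv2.contourArea)
E
python3 - <<'E'
from h import *
C=cam("scene"); S=cam("side"); im=cv2.imread("pics/scene0.png"); 
print("cams",C[3],S[3])
for n,lo,hi,roi,z in [("tray",(0,0,20),(180,90,90),(280,195,390,290),10),("rubber",(0,0,0),(180,255,40),(425,235,485,295),25),("riser",(5,80,60),(20,255,255),(225,112,325,190),30)]:
    c=blob(im,lo,hi,roi); box=cv2.boxPoints(cv2.minAreaRect(cv2.convexHull(c)))
    q=cv2.approxPolyDP(cv2.convexHull(c),6,True).reshape(-1,2)
    print(n,cv2.contourArea(c)); print(np.c_[q,plane(C,q,z)].round(0))
for n,px,z in [("can",(247,125),107),("amb",(275,115),108),("spout",(290,138),108),("dom",(267,148),72),("dish",(359,170),20),("hammerhead",(253,230),15)]:
    print(n,plane(C,[px],z).round())
for n,a,b in [("can",(247,125),(348.5,138)),("amb",(275,115),(365,145)),("spout",(290,138),(348.5,155))]: print(n,tri(C,a,S,b))
o=[cv2.resize(im[100:200,180:340],None,fx=5,fy=5,interpolation=cv2.INTER_CUBIC)]
cv2.imwrite("pics/crop0.png",o[0])
E
```

```text
cams [1106.69629667  267.78696733 1156.16261408] [179.29690662 974.47300858 798.55231338]
tray 634.5
[[ 312.  201.  528. -101.   10.]
 [ 381.  254.  570.  124.   10.]
 [ 353.  284.  675.  103.   10.]
 [ 284.  225.  625. -125.   10.]]
rubber 38.0
[[433. 248. 498. 229.  25.]
 [436. 284. 580. 274.  25.]]
riser 2112.5
[[ 317.  134.  345. -195.   30.]
 [ 297.  184.  514. -155.   30.]
 [ 228.  164.  555. -348.   30.]
 [ 252.  117.  387. -387.   30.]
 [ 281.  117.  345. -315.   30.]]
can [[ 466. -338.  107.]]
amb [[ 400. -293.  108.]]
spout [[ 445. -216.  108.]]
dom [[ 481. -267.   72.]]
dish [[385. -40.  20.]]
hammerhead [[ 679. -182.   15.]]
can (array([ 479.90901756, -324.3202346 ,  128.20673701]), np.float64(2.6212664467179287))
amb (array([ 414.86196866, -280.78170074,  130.85259658]), np.float64(1.0629094080077568))
spout (array([ 453.91799805, -209.70031591,  124.90093435]), np.float64(2.8916716607288317))
```

View pics/crop0.png

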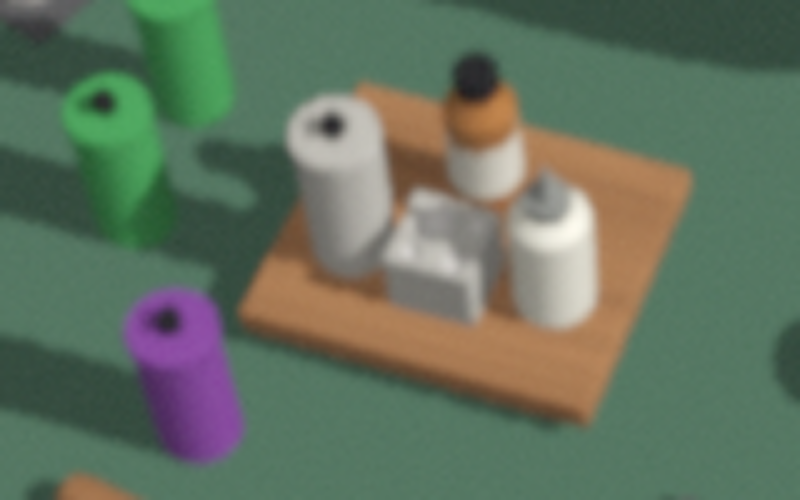

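Call:
{"method": "apply_moves", "body": {
  "plan": "-3.4 -0.7 -2.4 0 0 0 0;-3.4 -0.7 -2.4 0 0 0 0;-3.4 -0.7 -2.4 0 0 0 0;-3.4 -0.7 -2.4 0 0 0 0;-3.4 -0.7 -2.4 0 0 0 0;-3.4 -0.7 -2.4 0 0 0 0;-3.4 -0.7 -2.4 0 0 0 0;-3.4 -0.7 -2.4 0 0 0 0;-3.4 -0.7 -2.4 0 0 0 0;-3.4 -0.7 -2.4 0 0 0 0;0 0 0 0 -8.4 0 0;0 0 0 0 -8.4 0 0;0 0 0 0 -8.4 0 0;0 0 0 0 -8.4 0 0;0 0 0 0 -8.4 0 0;0 0 0 0 -8.4 0 0;0 0 0 0 -8.4 0 0;0 0 0 0 -8.4 0 0;0 0 0 0 -8.4 0 0;0 0 0 0 -8.4 0 0",
  "squeeze": 40
}}

```text
clock: 2.15
eef_pos: [455.6, -233.9, 299.6]
tcp_rot: [-1.573, 0.007, -1.311]
contact_force: [0.5, 0.6, 0.2]
opening: 1.001
```

```bash
cat >> h.py <<'E'
def go(x,y,z,yaw=None):
    """remaining shift in current tool axes (cm) and turn about tool y (deg)"""
    s=r.sense(); R=Rot.from_euler("xyz",s["tcp_rot"]).as_matrix()
    d=R.T@(np.array([x,y,z])-s["eef_pos"])/10
    print("at",s["eef_pos"].round(1),s["tcp_rot"].round(3),"shift cm",d.round(2),"len",np.linalg.norm(d).round(1))
    if yaw is not None:
        rv=(Rot.from_matrix(R).inv()*Rot.from_euler("xyz",[-np.pi/2,0,yaw])).as_rotvec(degrees=True); print(" turn deg",rv.round(1))
E
python3 - <<'E'
from h import *
s=r.sense(); im=r.grab_frame("wrist"); cv2.imwrite("pics/w1.png",im); np.save("w1.npy",np.r_[s["eef_pos"],s["tcp_rot"]]); print(s["eef_pos"],s["tcp_rot"],s["clock"])
E
```

```text
[ 455.56768518 -233.92412564  299.58271431] [-1.57288747  0.00668414 -1.31109067] 2.15
```

View pics/w1.png

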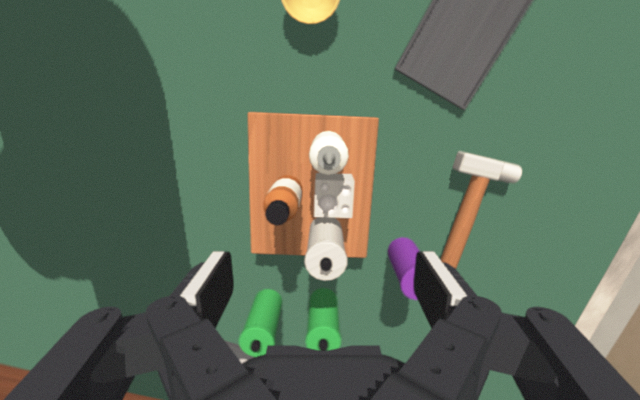

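```bash
python3 - <<'E'
from h import *
a=np.load("w1.npy"); W=cam("wrist",dict(eef_pos=a[:3],tcp_rot=a[3:])); C=cam("scene")
q=[(249,113),(378,118),(368,257),(250,252)]; P=plane(W,q,30); print("riser",P.round(), [np.linalg.norm(P[i]-P[(i+1)%4]).round() for i in range(4)], P.mean(0).round(), np.arctan2(*(P[1]-P[0])[[1,0]]))
sc={"can":(246.5,125),"amb":(275,114.5),"spout":(288.5,135)}
for n,px,z in [("can",(326,264),137),("amb",(278,211),138),("spout",(329,157),138),("dom",(334,197),72),("green1",(323,342),107),("green2",(256,345),107),("purple",(416,293),107)]:
    X=plane(W,[px],z)[0]; print(n,X.round(1)); 
    if n in sc: print("   scene",plane(C,[sc[n]],z)[0].round(1), tri(W,px,C,sc[n]))
print(proj(W,[[0,0,0]])[0]*0)
print("tray",plane(W,[(395,68),(464,109)],10).round())
E
```

```text
riser [[ 345. -195.   30.]
 [ 507. -158.   30.]
 [ 553. -351.   30.]
 [ 385. -387.   30.]] [np.float64(166.0), np.float64(198.0), np.float64(173.0), np.float64(196.0)] [ 448. -273.   30.] 0.2218903613796045
can [ 481.2 -321.8  137. ]
   scene [ 484.6 -321.5  137. ] (array([ 481.83845169, -324.14459528,  132.44234173]), np.float64(0.0929850508640183))
amb [ 417.2 -275.2  138. ]
   scene [ 418.8 -277.5  138. ] (array([ 417.39149923, -277.24526011,  135.93682194]), np.float64(2.4457283174648374))
spout [ 453.5 -207.6  138. ]
   scene [ 457.6 -210.9  138. ] (array([ 454.70921025, -210.21474295,  134.71585067]), np.float64(4.657873579025671))
dom [ 476.3 -263.7   72. ]
green1 [ 511.4 -448.6  107. ]
green2 [ 427.4 -476.4  107. ]
purple [ 604.  -347.5  107. ]
[ 0. -0.]
tray [[ 513.  -92.   10.]
 [ 619. -117.   10.]]
```

Call:
{"method": "apply_moves", "body": {
  "plan": "3 0 0.1 0 0 0 0;3 0 0.1 0 0 0 0;3.2 0 0 0 0 0 0;0 4 0 0 0 0 0;0 4 0 0 0 0 0;0 4 0 0 0 0 0;0 0 0 0 0 0 0"
}}

```text
clock: 2.9
eef_pos: [482.9, -325.5, 176.2]
tcp_rot: [-1.571, 0.004, -1.322]
contact_force: [-0.3, 1.1, -0.6]
opening: 1.001
```

```bash
python3 -c "
from h import *
go(481.5,-322.5,69,-1.345)
print(Rot.from_euler('xyz',r.sense()['tcp_rot']).as_matrix().round(4))"
```

```text
at [ 482.9 -325.5  176.2] [-1.571  0.004 -1.322] shift cm [-0.28 10.72 -0.07] len 10.7
 turn deg [-0.   1.3 -0.3]
[[ 2.459e-01 -1.000e-03  9.693e-01]
 [-9.693e-01  4.300e-03  2.459e-01]
 [-4.400e-03 -1.000e+00  1.000e-04]]
```

Call:
{"method": "apply_moves", "body": {
  "plan": "-0.3 0 0 0 0 0 0;0 3 0 0 0 0 0;0 3 0 0 0 0 0;0 3 0 0 0 0 0;0 1.7 0 0 0 0 0;0 0 0 0 0 0 0;0 0 0 0 0 0 0.3;0 0 0 0 0 0 0.4;0 0 0 0 0 0 0.5;0 0 0 0 0 0 0.6;0 0 0 0 0 0 0.7;0 0 0 0 0 0 0.7;0 0 0 0 0 0 0.7;0 0 0 0 0 0 0.7"
}}

```text
clock: 4.3
eef_pos: [492.9, -327.5, 86.4]
tcp_rot: [-1.554, -0.014, -1.331]
contact_force: [0.3, -0.1, -3.4]
opening: 0.565
```

```bash
python3 -c "
from h import *
cv2.imwrite('pics/w2.png',r.grab_frame('wrist')); s=cv2.imread('pics/scene0.png')
s=r.grab_frame('scene'); cv2.imwrite('pics/s2.png',np.vstack([cv2.resize(s[80:200,180:340],None,fx=4,fy=4)]));print(r.sense()['eef_pos'],r.sense()['qvel'].round(3))"
```

```text
[ 492.88847125 -327.48306109   86.30515382] [-0.002 -0.     0.002  0.001 -0.001 -0.001]
```

View pics/w2.png

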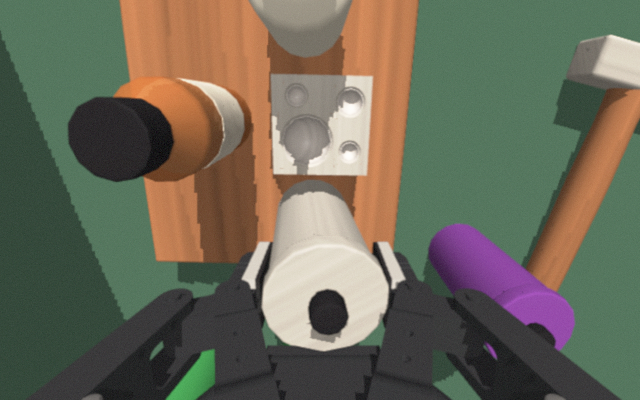

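View pics/s2.png

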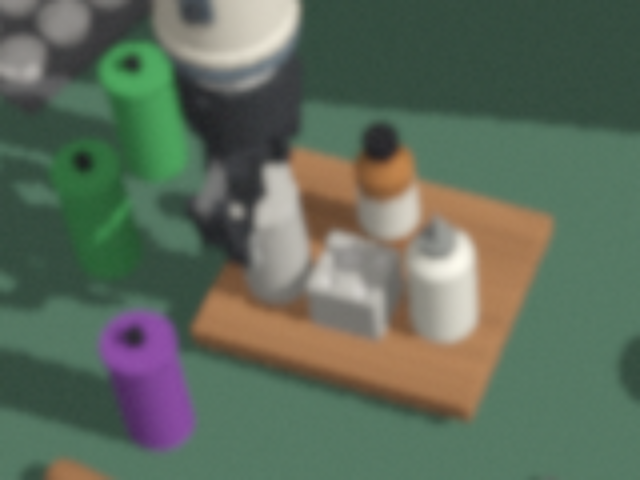

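```bash
python3 -c "
from h import *
W=cam('wrist'); C=cam('scene')
print('knob',plane(W,[(327,313)],137)); print('block top',plane(W,[(272,76),(372,76),(369,175),(275,175)],72).mean(0)); print('amb',plane(W,[(117,139)],138))
print('old knob now at', proj(W,[[481.5,-322,137]]), 'scene foot proj old/new',proj(C,[[481.5,-322,30],[493,-327,30]]))
for z in (66,69,86,90): print(z)
"
```

```text
knob [[ 491.30956971 -322.0182615   137.        ]]
block top [ 476.95967813 -266.40366888   72.        ]
amb [[ 418.79707004 -277.97448755  138.        ]]
old knob now at [[299.32334127 307.57809337]] scene foot proj old/new [[251.64832981 149.10347732]
 [247.73852781 151.26222601]]
66
69
86
90
```

Call:
{"method": "apply_moves", "body": {
  "plan": "0 0 0 0 0 0 0.3;0 0 0 0 0 0 0.1;0 0 0 0 0 0 0;0 0 0 0 0 0 0;0 0 0 0 0 0 0"
}}

```text
clock: 4.9
eef_pos: [493.6, -328.0, 86.9]
tcp_rot: [-1.553, -0.015, -1.331]
contact_force: [-0.1, 0.4, -0.2]
opening: 0.998
```

```bash
python3 -c "
from h import *
W=cam('wrist'); s=r.sense();im=r.grab_frame('wrist');cv2.imwrite('pics/w3.png',im)
print(s['qpos'].round(3))
go(487,-325,69,-1.345)
h=cv2.cvtColor(im,cv2.COLOR_BGR2HSV)
m=cv2.inRange(im,(0,0,0),(45,45,45))[270:345,285:370]
n,l,st,ce=cv2.connectedComponentsWithStats(m)
for i in range(1,n):
  if st[i,4]>150: p=ce[i]+[285,270];print(st[i],p,plane(W,[p],137))
"
```

```text
[-0.591  0.464  1.834  0.004  0.82  -0.833]
at [ 493.5 -328.    86.9] [-1.553 -0.015 -1.331] shift cm [-0.47  1.77 -0.6 ] len 1.9
 turn deg [-1.   0.8  0.8]
[   8   13   36   42 1017] [310.3913471  303.53982301] [[ 485.52220895 -320.38819648  137.        ]]
```

Call:
{"method": "apply_moves", "body": {
  "plan": "-0.8 0 -0.7 -1 0.8 0.8 0;0 0 0 0 0 0 0;0 0.9 0 0 0 0 0;0 0 0 0 0 0 0"
}}

```text
clock: 5.35
eef_pos: [483.9, -321.2, 77.1]
tcp_rot: [-1.572, 0.001, -1.347]
contact_force: [0.2, -0.7, -0.5]
opening: 0.999
```

```bash
python3 -c "
from h import *
W=cam('wrist'); s=r.sense();im=r.grab_frame('wrist');cv2.imwrite('pics/w4.png',im)
go(485,-322,76,-1.345)
m=cv2.inRange(im,(0,0,0),(45,45,45))[270:360,285:370]
n,l,st,ce=cv2.connectedComponentsWithStats(m)
for i in range(1,n):
  if st[i,4]>150: p=ce[i]+[285,270];print(st[i],p,plane(W,[p],137))
"
```

```text
at [ 484.3 -321.4   77.6] [-1.572  0.    -1.347] shift cm [0.07 0.16 0.06] len 0.2
 turn deg [ 0.  -0.1 -0. ]
[ 26  48  39  33 829] [329.54885404 334.013269  ] [[ 484.37715596 -316.99956557  137.        ]]
```

View pics/w4.png

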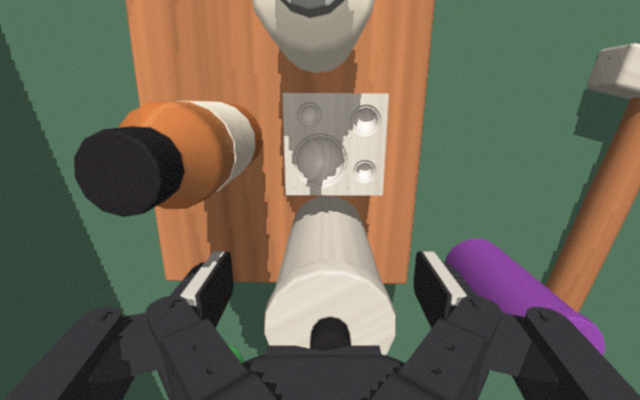

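Call:
{"method": "apply_moves", "body": {
  "plan": "0 0 0 0 0 0 0.2;0 0 0 0 0 0 0.35;0 0 0 0 0 0 0.45;0 0 0 0 0 0 0.55;0 0 0 0 0 0 0.6;0 0 0 0 0 0 0.6",
  "squeeze": 25
}}

```text
clock: 6.0
eef_pos: [484.7, -321.7, 77.7]
tcp_rot: [-1.571, -0.0, -1.347]
contact_force: [1.0, -0.6, -0.4]
opening: 0.531
```

Call:
{"method": "apply_moves", "body": {
  "plan": "0 -3 0 0 0 0 0.6;0 -4 0 0 0 0 0.6;0 -4 0 0 0 0 0.6;0 -4 0 0 0 0 0.6;-3.6 0 2.1 0 0 0 0.6;-3.6 0 2.1 0 0 0 0.6;-3.6 0 2.1 0 0 0 0.6;-3.6 0 2.1 0 0 0 0.6;-3.6 0 2.1 0 0 0 0.6;-3.6 0 2.1 0 0 0 0.6;-3.6 0 2.1 0 0 0 0.6;-3.6 0 2.1 0 0 0 0.6;-3.2 0 2.1 0 0 0 0.6;0 0 0 0 6.8 0 0.6;0 0 0 0 6.8 0 0.6;0 0 0 0 6.8 0 0.6;0 0 0 0 6.8 0 0.6;0 0 0 0 0 0 0.6"
}}

```text
clock: 7.8
eef_pos: [597.1, 48.8, 228.4]
tcp_rot: [-1.581, 0.0, -1.84]
contact_force: [-0.6, -0.7, -2.3]
opening: 0.526
```

```bash
python3 -c "
from h import *
s=r.sense();im=r.grab_frame('wrist');cv2.imwrite('pics/w5.png',im); np.save('w5.npy',np.r_[s['eef_pos'],s['tcp_rot']])
go(611,70,200,-1.82)
"
```

```text
at [597.1  48.7 228.4] [-1.581  0.    -1.836] shift cm [-2.42  2.83  0.81] len 3.8
 turn deg [ 0.6 -0.9 -0. ]
```

View pics/w5.png

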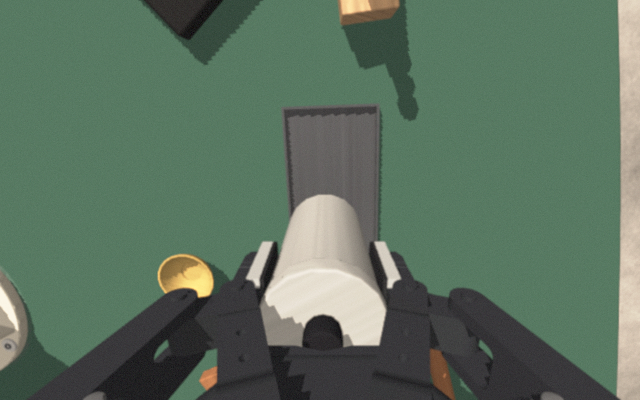

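```bash
python3 -c "
from h import *
a=np.load('w5.npy'); W=cam('wrist',dict(eef_pos=a[:3],tcp_rot=a[3:]))
P=plane(W,[(285,108),(379,106)],10);v=P[1]-P[0];print(P,np.linalg.norm(v),np.arctan2(v[1],v[0]))
x=v/np.linalg.norm(v);y=np.array([-x[1],x[0],0]);c=P.mean(0)-115*y
print('center',c)
for k in (-68,0,68): print(k,c+k*y)
go(*(c+68*y)[:2],200,np.arctan2(v[1],v[0])-np.pi/2)
print('rubber corner',plane(W,[(186,39)],25))
C=cam('scene');im=cv2.imread('pics/scene0.png');g=cv2.cvtColor(im,cv2.COLOR_BGR2GRAY)
k=blob(im,(0,0,0),(180,255,62),(425,235,485,295));q=cv2.boxPoints(cv2.minAreaRect(k));print(cv2.contourArea(k),q.round(),plane(C,q,25).round(),plane(C,q,25).mean(0))
"
```

```text
[[571.87638684 128.78331391  10.        ]
 [673.60245378 103.0478712   10.        ]] 104.9309568576119 -0.24778862403633922
center [594.53443677   4.42801969  10.        ]
-68 [577.85670737 -61.49506687  10.        ]
0 [594.53443677   4.42801969  10.        ]
68 [611.21216617  70.35110626  10.        ]
at [597.1  48.7 228.4] [-1.581  0.    -1.836] shift cm [-2.46  2.83  0.82] len 3.8
 turn deg [ 0.6 -1.  -0. ]
rubber corner [[496.36696853 220.70089674  25.        ]]
1515.0 [[431. 247.]
 [474. 247.]
 [474. 286.]
 [431. 286.]] [[498. 223.  25.]
 [443. 316.  25.]
 [539. 355.  25.]
 [591. 266.  25.]] [517.55677431 290.03347624  25.        ]
```

Call:
{"method": "apply_moves", "body": {
  "plan": "-2.4 2 0.8 0.6 -1 0 0.6;0 4 0 0 0 0 0.6;0 4 0 0 0 0 0.6;0 3 0 0 0 0 0.6;0 0 0 0 0 0 0.6"
}}

```text
clock: 8.35
eef_pos: [613.0, 70.1, 96.0]
tcp_rot: [-1.566, 0.002, -1.799]
contact_force: [-0.1, 0.5, -2.8]
opening: 0.532
```

```bash
python3 -c "
from h import *
go(611,70,51.5,-1.82)
"
```

```text
at [613.   70.1  96. ] [-1.566  0.002 -1.799] shift cm [ 0.07  4.45 -0.21] len 4.5
 turn deg [-0.3  1.2 -0.1]
```

Call:
{"method": "apply_moves", "body": {
  "plan": "0 2 -0.2 -0.3 1 0 0.6;0 1.5 0 0 0 0 0.6;0 0.7 0 0 0 0 0.6;0 0.2 0 0 0 0 0.6;0 0.2 0 0 0 0 0.6"
}}

```text
clock: 8.85
eef_pos: [614.4, 70.5, 53.1]
tcp_rot: [-1.566, 0.003, -1.809]
contact_force: [-0.8, 0.5, -3.1]
opening: 0.53
```

Call:
{"method": "apply_moves", "body": {
  "plan": "0 0.2 0 0 0 0 0.6;0 0.2 0 0 0 0 0.6"
}}

```text
clock: 9.05
eef_pos: [615.7, 70.6, 50.7]
tcp_rot: [-1.564, 0.004, -1.809]
contact_force: [-2.0, 1.6, 9.5]
opening: 0.526
```

Call:
{"method": "apply_moves", "body": {
  "plan": "0 0 0 0 0 0 0.4;0 0 0 0 0 0 0.1;0 0 0 0 0 0 0;0 0 0 0 0 0 0;0 -4 0 0 0 0 0;0 -4 0 0 0 0 0;0 -4 0 0 0 0 0;0 -4 0 0 0 0 0;3.9 0 -1.1 0 0 0 0;3.9 0 -1.1 0 0 0 0;3.9 0 -1.1 0 0 0 0;3.9 0 -1.1 0 0 0 0;3.9 0 -1.1 0 0 0 0;3.9 0 -1.1 0 0 0 0;3.9 0 -1.1 0 0 0 0;3.9 0 -1.1 0 0 0 0;3.9 0 -1.1 0 0 0 0;3.9 0 -1.1 0 0 0 0"
}}

```text
clock: 10.85
eef_pos: [414.2, -291.8, 219.1]
tcp_rot: [-1.55, 0.005, -1.8]
contact_force: [0.4, -0.0, -0.0]
opening: 1.002
```

Call:
{"method": "apply_moves", "body": {
  "plan": "0 0 0 0 8 0 0;0 0 0 0 8 0 0;0 0 0 0 8 0 0;0 0 0 0 8 0 0;0 0 0 0 8 0 0;0 0 0 0 8 0 0;0 0 0 0 8 0 0;0 0 0 0 8 0 0;0 0 0 0 0 0 0"
}}

```text
clock: 11.75
eef_pos: [410.7, -298.0, 221.1]
tcp_rot: [-1.563, 0.023, -2.967]
contact_force: [-0.0, -0.1, -0.3]
opening: 1.001
```

```bash
python3 -c "
from h import *
s=r.sense();im=r.grab_frame('wrist');cv2.imwrite('pics/w6.png',im); np.save('w6.npy',np.r_[s['eef_pos'],s['tcp_rot']])
go(418,-276.5,190,-2.92); W=cam('wrist',s)
print(proj(W,[[418,-276.5,138],[455,-209,138],[476.5,-264,72]]).round())
"
```

```text
at [ 410.7 -298.   221.1] [-1.563  0.023 -2.962] shift cm [-1.03  3.12 -2.01] len 3.8
 turn deg [-0.5 -2.4 -1.3]
[[296. 193.]
 [211. 128.]
 [298. 111.]]
```

View pics/w6.png

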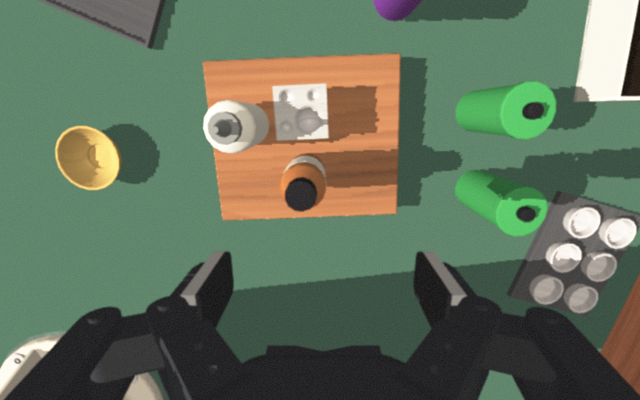

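```bash
python3 -c "
from h import *
a=np.load('w6.npy'); W=cam('wrist',dict(eef_pos=a[:3],tcp_rot=a[3:]))
b=np.load('w1.npy'); V=cam('wrist',dict(eef_pos=b[:3],tcp_rot=b[3:]));C=cam('scene')
print('spout',plane(W,[(225,127)],138),tri(W,(225,127),V,(329,158)),tri(W,(225,127),C,(288.5,135)))
print('amb',plane(W,[(301,193)],138),tri(W,(301,193),V,(278,211)))
print('blk',plane(W,[(301,112)],72))
P=plane(W,[(204,62),(400,55),(396,213),(222,220)],30);print(P.round(),P.mean(0))
"
```

```text
spout [[ 457.47701012 -218.94370309  138.        ]] (array([ 455.55974805, -212.75540486,  116.65373712]), np.float64(0.1638539075734446)) (array([ 454.97091084, -215.39908474,  130.6466603 ]), np.float64(4.482286984388872))
amb [[ 418.7440723  -279.89463116  138.        ]] (array([ 416.95002265, -279.52845621,  129.63870196]), np.float64(0.9022663296846678))
blk [[ 476.46195874 -266.77762289   72.        ]]
[[ 508. -161.   30.]
 [ 548. -353.   30.]
 [ 385. -388.   30.]
 [ 343. -194.   30.]] [ 446.08761779 -273.88503182   30.        ]
```

Call:
{"method": "apply_moves", "body": {
  "plan": "-1 2 -1.9 -0.5 -2.4 -1.3 0;0 0 0 0 0 0 0;0 4 0 0 0 0 0;0 4 0 0 0 0 0;0 0 0 0 0 0 0"
}}

```text
clock: 12.3
eef_pos: [420.4, -279.7, 122.2]
tcp_rot: [-1.565, 0.005, -2.901]
contact_force: [-0.8, 0.1, 0.6]
opening: 0.994
```

```bash
python3 -c "
from h import *
go(418.4,-277.7,73,-2.92)
"
```

```text
at [ 420.4 -279.7  122.2] [-1.565  0.005 -2.901] shift cm [ 0.17  4.92 -0.27] len 4.9
 turn deg [-0.3  1.1 -0.3]
```

Call:
{"method": "apply_moves", "body": {
  "plan": "0.2 1.5 -0.3 -0.3 1 -0.3 0;0 1.5 0 0 0 0 0;0 1.2 0 0 0 0 0;0 0.3 0 0 0 0 0;0 0 0 0 0 0 0"
}}

```text
clock: 12.8
eef_pos: [420.1, -279.9, 79.9]
tcp_rot: [-1.566, 0.003, -2.917]
contact_force: [0.0, 0.0, 0.4]
opening: 0.999
```

```bash
python3 -c "
from h import *
go(418.4,-277.7,73,-2.92)
"
```

```text
at [ 420.1 -279.9   79.9] [-1.566  0.003 -2.917] shift cm [ 0.12  0.68 -0.26] len 0.7
 turn deg [-0.3  0.2 -0.2]
```

Call:
{"method": "apply_moves", "body": {
  "plan": "0.1 0.4 -0.3 -0.3 0 -0.2 0;0 0.3 0 0 0 0 0;0 0 0 0 0 0 0.2;0 0 0 0 0 0 0.35;0 0 0 0 0 0 0.45;0 0 0 0 0 0 0.55;0 0 0 0 0 0 0.65;0 0 0 0 0 0 0.65;0 0 0 0 0 0 0.65"
}}

```text
clock: 13.7
eef_pos: [419.6, -278.0, 74.6]
tcp_rot: [-1.569, 0.002, -2.917]
contact_force: [0.3, -0.6, -0.0]
opening: 0.459
```

Call:
{"method": "apply_moves", "body": {
  "plan": "0 -3 0 0 0 0 0.65;0 -4 0 0 0 0 0.65;0 -4 0 0 0 0 0.65;0 -4 0 0 0 0 0.65;-2.9 0 -2.9 0 0 0 0.65;-2.9 0 -2.9 0 0 0 0.65;-2.9 0 -2.9 0 0 0 0.65;-2.9 0 -2.9 0 0 0 0.65;-2.9 0 -2.9 0 0 0 0.65;-2.9 0 -2.9 0 0 0 0.65;-2.9 0 -2.9 0 0 0 0.65;-2.9 0 -2.9 0 0 0 0.65;0 0 0 0 -7.9 0 0.65;0 0 0 0 -7.9 0 0.65;0 0 0 0 -7.9 0 0.65;0 0 0 0 -7.9 0 0.65;0 0 0 0 -7.9 0 0.65;0 0 0 0 -7.9 0 0.65;0 0 0 0 -7.9 0 0.65;0 0 0 0 -7.9 0 0.65"
}}

```text
clock: 15.7
eef_pos: [596.7, 14.0, 226.3]
tcp_rot: [-1.577, 0.001, -1.775]
contact_force: [-0.4, 0.2, -1.4]
opening: 0.462
```

```bash
python3 -c "
from h import *
go(594,4,150,-1.82);s=r.sense()
cv2.imwrite('pics/w7.png',r.grab_frame('wrist'));print(proj(cam('wrist',s),[[614,70,110]]))
"
```

```text
at [596.7  14.  226.3] [-1.577e+00  1.000e-03 -1.775e+00] shift cm [ 1.04  7.63 -0.01] len 7.7
 turn deg [ 0.4  2.6 -0. ]
[[331.9325579  124.62988429]]
```

View pics/w7.png

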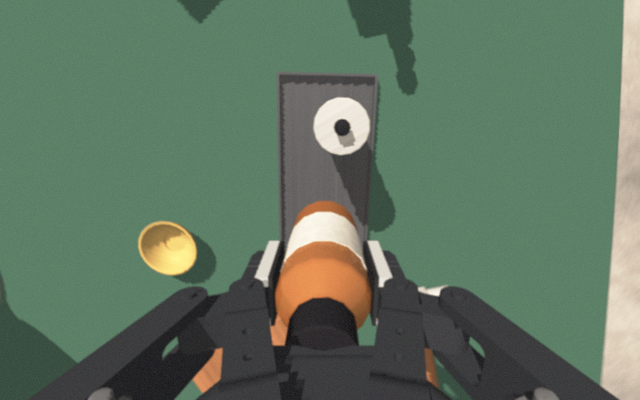

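Call:
{"method": "apply_moves", "body": {
  "plan": "1 2 0 0.4 2.6 0 0.65;0 4 0 0 0 0 0.65;0 4 0 0 0 0 0.65;0 4 0 0 0 0 0.65;0 0 0 0 0 0 0.65"
}}

```text
clock: 16.25
eef_pos: [595.7, 4.0, 83.5]
tcp_rot: [-1.567, 0.002, -1.827]
contact_force: [-0.4, -0.3, -2.0]
opening: 0.458
```

```bash
python3 -c "
from h import *
go(594,4,48,-1.82)
"
```

```text
at [595.7   4.   83.5] [-1.567  0.002 -1.827] shift cm [ 0.05  3.55 -0.17] len 3.6
 turn deg [-0.2 -0.4 -0.1]
```

Call:
{"method": "apply_moves", "body": {
  "plan": "0 1.5 -0.2 -0.2 0 0 0.65;0 1.2 0 0 0 0 0.65;0 0.5 0 0 0 0 0.65;0 0.2 0 0 0 0 0.65;0 0 0 0 0 0 0.65"
}}

```text
clock: 16.75
eef_pos: [596.9, 4.7, 51.7]
tcp_rot: [-1.565, 0.003, -1.831]
contact_force: [-0.3, 0.6, -1.1]
opening: 0.459
```

Call:
{"method": "apply_moves", "body": {
  "plan": "0 0.2 -0.1 -0.3 0 0 0.65;0 0.15 0 0 0 0 0.65;0 0.1 0 0 0 0 0.65"
}}

```text
clock: 17.05
eef_pos: [597.4, 5.1, 49.0]
tcp_rot: [-1.568, 0.004, -1.831]
contact_force: [0.1, 0.0, -1.4]
opening: 0.459
```

Call:
{"method": "apply_moves", "body": {
  "plan": "0 0.15 0 0 0 0 0.65;0 0.1 0 0 0 0 0.65"
}}

```text
clock: 17.25
eef_pos: [598.0, 5.1, 47.4]
tcp_rot: [-1.567, 0.005, -1.831]
contact_force: [-4.0, 0.7, 13.3]
opening: 0.459
```

Call:
{"method": "apply_moves", "body": {
  "plan": "0 0 0 0 0 0 0.4;0 0 0 0 0 0 0.1;0 0 0 0 0 0 0;0 0 0 0 0 0 0;0 -4 0 0 0 0 0;0 -4 0 0 0 0 0;0 -4 0 0 0 0 0;0 -4 0 0 0 0 0;4.1 0 -1.4 0 0 0 0;4.1 0 -1.4 0 0 0 0;4.1 0 -1.4 0 0 0 0;4.1 0 -1.4 0 0 0 0;4 0 -1.4 0 0 0 0;0 0 0 0 -7 0 0;0 0 0 0 -7 0 0;0 0 0 0 -7 0 0;0 0 0 0 -7 0 0;0 0 0 0 0 0 0"
}}

```text
clock: 19.05
eef_pos: [472.5, -181.8, 213.6]
tcp_rot: [-1.562, -0.001, -1.325]
contact_force: [-0.7, 0.4, 0.4]
opening: 0.997
```

```bash
python3 -c "
from h import *
s=r.sense();im=r.grab_frame('wrist');cv2.imwrite('pics/w8.png',im); np.save('w8.npy',np.r_[s['eef_pos'],s['tcp_rot']])
go(455,-210,190,-1.345); W=cam('wrist',s)
print(proj(W,[[455,-210,138],[455,-210,30],[476.5,-265,72]]).round())
"
```

```text
at [ 472.5 -181.8  213.6] [-1.562e+00 -1.000e-03 -1.329e+00] shift cm [ 2.32  2.34 -2.4 ] len 4.1
 turn deg [-0.5  0.9  0.1]
[[292. 238.]
 [300. 197.]
 [306. 264.]]
```

View pics/w8.png

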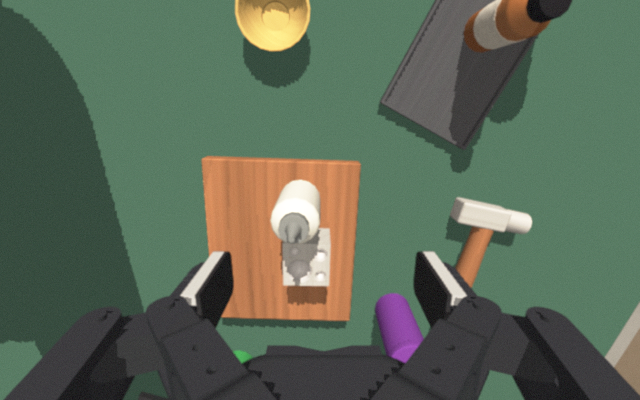

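Call:
{"method": "apply_moves", "body": {
  "plan": "2.3 1.5 -2.4 -0.5 0.9 0 0;0 0 0 0 0 0 0;0 4 0 0 0 0 0;0 3 0 0 0 0 0;0 0 0 0 0 0 0"
}}

```text
clock: 19.6
eef_pos: [457.0, -210.9, 128.2]
tcp_rot: [-1.566, -0.004, -1.362]
contact_force: [0.9, 0.0, 0.8]
opening: 1.003
```

```bash
python3 -c "
from h import *
go(455,-210.5,73,-1.345)
"
```

```text
at [ 457.  -210.9  128.2] [-1.566 -0.004 -1.362] shift cm [-0.1   5.51 -0.22] len 5.5
 turn deg [-0.3 -1.   0.2]
```

Call:
{"method": "apply_moves", "body": {
  "plan": "-0.1 2 -0.3 -0.3 -1 0.2 0;0 1.6 0 0 0 0 0;0 1 0 0 0 0 0;0 0.4 0 0 0 0 0;0 0 0 0 0 0 0"
}}

```text
clock: 20.1
eef_pos: [457.6, -210.7, 81.4]
tcp_rot: [-1.568, -0.003, -1.351]
contact_force: [-0.1, 0.2, 0.4]
opening: 1.001
```

```bash
python3 -c "
from h import *
go(455,-210.5,72,-1.345)
"
```

```text
at [ 457.6 -210.7   81.4] [-1.568 -0.003 -1.351] shift cm [-0.07  0.94 -0.25] len 1.0
 turn deg [-0.2 -0.4  0.2]
```

Call:
{"method": "apply_moves", "body": {
  "plan": "0 0.5 -0.3 -0.3 0 0.2 0;0 0.4 0 0 0 0 0;0 0.1 0 0 0 0 0;0 0 0 0 0 0 0.2;0 0 0 0 0 0 0.35;0 0 0 0 0 0 0.45;0 0 0 0 0 0 0.55;0 0 0 0 0 0 0.62;0 0 0 0 0 0 0.62;0 0 0 0 0 0 0.62"
}}

```text
clock: 21.1
eef_pos: [456.0, -212.1, 73.3]
tcp_rot: [-1.571, -0.001, -1.352]
contact_force: [0.9, -0.0, 1.0]
opening: 0.504
```

Call:
{"method": "apply_moves", "body": {
  "plan": "0 -3 0 0 0 0 0.62;0 -4 0 0 0 0 0.62;0 -4 0 0 0 0 0.62;0 -4 0 0 0 0 0.62;-2.4 0 3 0 0 0 0.62;-2.4 0 3 0 0 0 0.62;-2.4 0 3 0 0 0 0.62;-2.4 0 3 0 0 0 0.62;-2.4 0 3 0 0 0 0.62;0 0 0 0 6.7 0 0.62;0 0 0 0 6.7 0 0.62;0 0 0 0 6.7 0 0.62;0 0 0 0 6.7 0 0.62;0 0 0 0 0 0 0.62"
}}

```text
clock: 22.5
eef_pos: [579.9, -54.4, 226.9]
tcp_rot: [-1.573, 0.001, -1.838]
contact_force: [0.0, 0.1, -1.3]
opening: 0.502
```

```bash
python3 -c "
from h import *
go(577.5,-62.5,170,-1.82)
"
```

```text
at [579.9 -54.4 226.9] [-1.573e+00  1.000e-03 -1.838e+00] shift cm [ 0.85  5.69 -0.  ] len 5.8
 turn deg [ 0.1 -1.  -0. ]
```

Target foot at 3 → TCP ≈ 46.

Call:
{"method": "apply_moves", "body": {
  "plan": "0.8 3 0 0 -1 0 0.62;0 4 0 0 0 0 0.62;0 4 0 0 0 0 0.62;0 3 0 0 0 0 0.62;0 1.5 0 0 0 0 0.62;0 1 0 0 0 0 0.62;0 0 0 0 0 0 0.62"
}}

```text
clock: 23.2
eef_pos: [578.8, -62.6, 57.0]
tcp_rot: [-1.57, 0.001, -1.796]
contact_force: [-0.7, -0.3, -0.5]
opening: 0.506
```

```bash
python3 -c "
from h import *
go(577.5,-62.5,46,-1.82)
"
```

```text
at [578.8 -62.6  57. ] [-1.570e+00  1.000e-03 -1.796e+00] shift cm [ 0.02  1.1  -0.13] len 1.1
 turn deg [-0.1  1.4 -0.1]
```

Call:
{"method": "apply_moves", "body": {
  "plan": "0 0.6 0 0 1.4 0 0.62;0 0.3 0 0 0 0 0.62;0 0.15 0 0 0 0 0.62;0 0.15 0 0 0 0 0.62;0 0 0 0 0 0 0.62"
}}

```text
clock: 23.7
eef_pos: [581.3, -62.9, 47.4]
tcp_rot: [-1.564, 0.002, -1.82]
contact_force: [0.2, -0.2, -1.3]
opening: 0.505
```

Call:
{"method": "apply_moves", "body": {
  "plan": "0 0.15 0 -0.3 0 0 0.62;0 0.15 0 0 0 0 0.62"
}}

```text
clock: 23.9
eef_pos: [581.8, -62.8, 46.1]
tcp_rot: [-1.569, 0.002, -1.82]
contact_force: [-8.8, 1.4, 24.8]
opening: 0.504
```

Call:
{"method": "apply_moves", "body": {
  "plan": "0 0 0 0 0 0 0.4;0 0 0 0 0 0 0.1;0 0 0 0 0 0 0;0 0 0 0 0 0 0;0 -4 0 0 0 0 0;0 -4 0 0 0 0 0;0 -4 0 0 0 0 0;0 -3 0 0 0 0 0;3.7 0 -0.9 0 0 0 0;3.7 0 -0.9 0 0 0 0;3.7 0 -0.9 0 0 0 0;3.7 0 -0.9 0 0 0 0;3.7 0 -0.9 0 0 0 0;3.4 0 -0.9 0 0 0 0;0 0 0 0 -6.8 0 0;0 0 0 0 -6.8 0 0;0 0 0 0 -6.8 0 0;0 0 0 0 -6.8 0 0;0 0 0 0 0 0 0"
}}

```text
clock: 25.8
eef_pos: [471.8, -270.6, 202.1]
tcp_rot: [-1.566, -0.001, -1.327]
contact_force: [-0.1, -0.6, -0.9]
opening: 1.0
```

```bash
python3 -c "
from h import *
W=cam('wrist',dict(eef_pos=np.array([484.3,-321.4,77.6]),tcp_rot=np.array([-1.572,0,-1.347])))
P=plane(W,[(283,93),(389,94),(384,195),(287,194)],72);print(P.round(1),P.mean(0))
v=P[1]+P[2]-P[0]-P[3];w=P[0]+P[1]-P[2]-P[3];print(np.arctan2(v[1],v[0]),np.arctan2(w[1],w[0])-np.pi/2)
s=r.sense();go(476.5,-265.5,150,-1.345);print(r.sense()['clock'])
cv2.imwrite('pics/w9.png',r.grab_frame('wrist'));W=cam('wrist',s);print(proj(W,[[476.5,-265.5,72],[476.5,-265.5,30]]))
"
```

```text
[[ 448.3 -248.4   72. ]
 [ 495.2 -238.1   72. ]
 [ 506.1 -284.4   72. ]
 [ 459.1 -294.6   72. ]] [ 477.17549701 -266.36719601   72.        ]
0.21453687049027373 0.23037868650916837
at [ 471.8 -270.6  202.1] [-1.566e+00 -1.000e-03 -1.327e+00] shift cm [-0.39  5.21  0.56] len 5.3
 turn deg [-0.3  1.   0.1]
25.8
[[329.63140237 185.59778689]
 [328.61112967 175.42573303]]
```

View pics/w9.png

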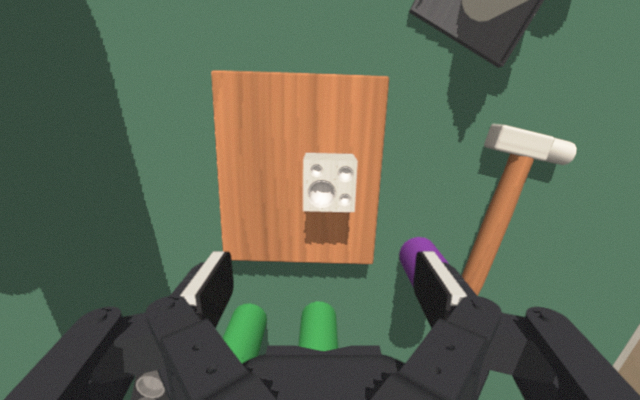

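Call:
{"method": "apply_moves", "body": {
  "plan": "-0.4 3 0.5 -0.3 1.1 0 0;0 4 0 0 0 0 0;0 4 0 0 0 0 0;0 2 0 0 0 0 0;0 0 0 0 0 0 0"
}}

```text
clock: 26.35
eef_pos: [478.4, -266.4, 69.9]
tcp_rot: [-1.567, -0.005, -1.37]
contact_force: [0.4, 0.4, 0.5]
opening: 1.0
```

```bash
python3 -c "
from h import *
go(477,-266,37,-1.349)
"
```

```text
at [ 478.4 -266.4   69.9] [-1.567 -0.005 -1.37 ] shift cm [-0.08  3.29 -0.15] len 3.3
 turn deg [-0.2 -1.2  0.3]
```

Call:
{"method": "apply_moves", "body": {
  "plan": "0 1.5 -0.2 -0.2 -1.2 0.3 0;0 1 0 0 0 0 0;0 0.5 0 0 0 0 0;0 0.3 -0.2 -0.2 0 0.1 0;0 0 0 0 0 0 0.2;0 0 0 0 0 0 0.35;0 0 0 0 0 0 0.45;0 0 0 0 0 0 0.55;0 0 0 0 0 0 0.6;0 0 0 0 0 0 0.6;0 0 0 0 0 0 0.6",
  "squeeze": 50
}}

```text
clock: 27.45
eef_pos: [476.8, -268.6, 38.3]
tcp_rot: [-1.57, -0.001, -1.352]
contact_force: [-0.1, 0.1, -2.6]
opening: 0.555
```

Call:
{"method": "apply_moves", "body": {
  "plan": "0 -3 0 0 0 0 0.6;0 -4 0 0 0 0 0.6;0 -4 0 0 0 0 0.6;0 -4 0 0 0 0 0.6;0 -4 0 0 0 0 0.6;-4.2 0 1.2 0 0 0 0.6;-4.2 0 1.2 0 0 0 0.6;-4.2 0 1.2 0 0 0 0.6;-4.2 0 1.2 0 0 0 0.6;-4.2 0 1.2 0 0 0 0.6;-4.2 0 1.2 0 0 0 0.6;-4.2 0 1.2 0 0 0 0.6;-4.2 0 1.2 0 0 0 0.6;-4.2 0 1.2 0 0 0 0.6;-4.2 0 1.2 0 0 0 0.6;0 0 0 0 0 0 0.6"
}}

```text
clock: 29.05
eef_pos: [497.5, 183.9, 231.9]
tcp_rot: [-1.578, 0.004, -1.357]
contact_force: [-0.3, 0.0, -4.6]
opening: 0.557
```

```bash
python3 -c "
from h import *
s=r.sense();im=r.grab_frame('wrist');cv2.imwrite('pics/w10.png',im);print(s['eef_pos'],s['tcp_rot']); np.save('w10.npy',np.r_[s['eef_pos'],s['tcp_rot']])
W=cam('wrist',s)
m=cv2.inRange(im,(0,0,0),(48,48,48)); m[225:]=0
cs=cv2.findContours(m,cv2.RETR_EXTERNAL,cv2.CHAIN_APPROX_NONE)[0]
for c in cs:
  if cv2.contourArea(c)>2500:
    q=cv2.approxPolyDP(cv2.convexHull(c),6,True).reshape(-1,2);print(cv2.contourArea(c),q.tolist());print(plane(W,q,25).round())
"
```

```text
[497.46994913 183.93473183 231.88116941] [-1.57820717  0.00374027 -1.35711081]
6166.0 [[398, 43], [411, 110], [328, 135], [303, 45], [352, 30]]
[[542. 333.  25.]
 [574. 272.  25.]
 [492. 226.  25.]
 [447. 310.  25.]
 [493. 335.  25.]]
```

View pics/w10.png

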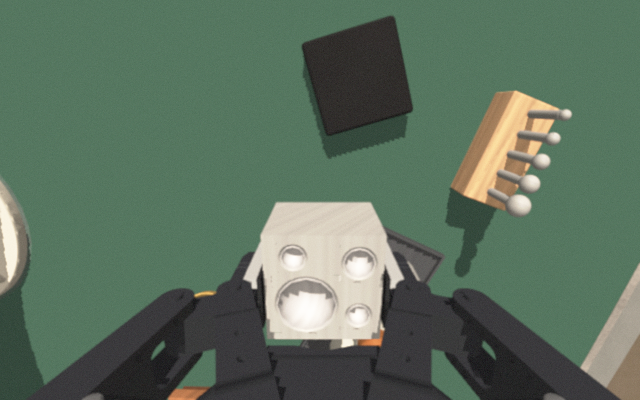

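```bash
python3 -c "
from h import *
a=np.load('w10.npy');W=cam('wrist',dict(eef_pos=a[:3],tcp_rot=a[3:]))
print(W[3])
P=plane(W,[(303,46),(393,17),(412,110),(329,134)],25);print(P.round(1),P.mean(0),[np.linalg.norm(P[i]-P[(i+1)%4]).round(1) for i in range(4)])
print([np.arctan2(*(P[(i+1)%4]-P[i])[[1,0]]).round(3) for i in range(4)])
"
```

```text
[482.18326437 255.72986763 374.02756909]
[[446.8 309.3  25. ]
 [530.1 355.   25. ]
 [574.7 272.   25. ]
 [492.4 227.7  25. ]] [510.98541325 291.01419382  25.        ] [np.float64(95.0), np.float64(94.2), np.float64(93.5), np.float64(93.4)]
[np.float64(0.502), np.float64(-1.078), np.float64(-2.648), np.float64(2.08)]
```

Call:
{"method": "apply_moves", "body": {
  "plan": "-3.3 0 1.2 0 0 0 0.6;-3.3 0 1.2 0 0 0 0.6;-3.3 0 1.2 0 0 0 0.6;0 0 0 0 0 0 0.6;0 4 0 0 0 0 0.6;0 4 0 0 0 0 0.6;0 4 0 0 0 0 0.6;0 0 0 0 0 0 0.6"
}}

```text
clock: 29.9
eef_pos: [508.8, 280.6, 106.4]
tcp_rot: [-1.584, -0.003, -1.36]
contact_force: [-2.1, -0.8, -6.1]
opening: 0.556
```

```bash
python3 -c "
from h import *
go(512,288.5,34,-1.357)
"
```

```text
at [508.8 280.6 106.4] [-1.584 -0.003 -1.36 ] shift cm [-0.72  7.23  0.57] len 7.3
 turn deg [ 0.8 -0.2  0.2]
```

Call:
{"method": "apply_moves", "body": {
  "plan": "-0.7 2 0.6 0.8 0 0.2 0.6;0 2 0 0 0 0 0.6;0 1.5 0 0 0 0 0.6;0 1 0 0 0 0 0.6;0 0 0 0 0 0 0.6"
}}

```text
clock: 30.4
eef_pos: [516.5, 285.8, 44.9]
tcp_rot: [-1.567, 0.001, -1.363]
contact_force: [-0.8, -0.9, -5.1]
opening: 0.557
```

```bash
python3 -c "
from h import *
go(512,288.5,34,-1.357)
"
```

```text
at [516.5 285.8  44.9] [-1.567e+00  1.000e-03 -1.363e+00] shift cm [-0.36  1.09 -0.39] len 1.2
 turn deg [-0.2 -0.4 -0. ]
```

Call:
{"method": "apply_moves", "body": {
  "plan": "-0.4 0.5 -0.4 -0.2 0 0 0.6;0 0.3 -0.1 -0.2 0 0 0.6;0 0.15 0 0 0 0 0.6;0 0.1 0 0 0 0 0.6"
}}

```text
clock: 30.8
eef_pos: [512.1, 289.7, 36.6]
tcp_rot: [-1.571, 0.002, -1.363]
contact_force: [0.8, -0.2, -5.6]
opening: 0.56
```

Call:
{"method": "apply_moves", "body": {
  "plan": "0 0.15 0 0 0 0 0.6;0 0.15 0 0 0 0 0.6;0 0.1 0 0 0 0 0.6"
}}

```text
clock: 31.1
eef_pos: [512.4, 290.1, 33.3]
tcp_rot: [-1.57, 0.002, -1.363]
contact_force: [-3.6, -1.4, 10.3]
opening: 0.556
```

Call:
{"method": "apply_moves", "body": {
  "plan": "0 0 0 0 0 0 0.4;0 0 0 0 0 0 0.1;0 0 0 0 0 0 0;0 0 0 0 0 0 0;0 -3 0 0 0 0 0;0 -4 0 0 0 0 0;0 -4 0 0 0 0 0;0 -4 0 0 0 0 0;0 -4 0 0 0 0 0;0 0 0 0 0 0 0"
}}

```text
clock: 32.1
eef_pos: [513.2, 289.9, 231.4]
tcp_rot: [-1.568, 0.003, -1.363]
contact_force: [0.5, 0.2, 0.1]
opening: 1.0
```

```bash
python3 -c "
from h import *
s=r.sense();im=r.grab_frame('wrist');cv2.imwrite('pics/w11.png',im);print(s['eef_pos'],s['tcp_rot']); np.save('w11.npy',np.r_[s['eef_pos'],s['tcp_rot']])
go(614.5,70.4,200,-1.809)
"
```

```text
[513.21135454 289.92685382 231.35495678] [-1.5679535   0.00252789 -1.36308973]
at [512.1 289.3 228.8] [-1.571  0.002 -1.363] shift cm [23.53  2.84  5.51] len 24.3
 turn deg [ 0.  25.6 -0.1]
```

View pics/w11.png

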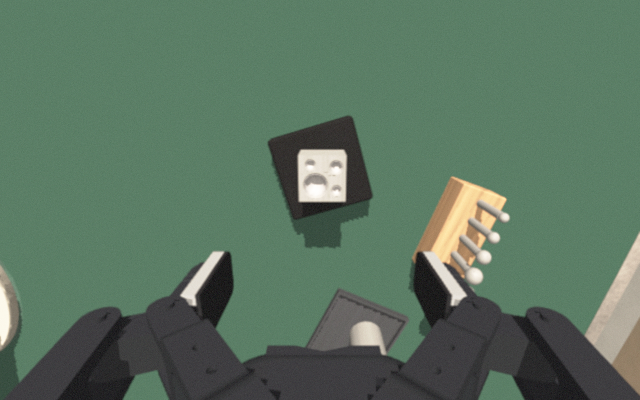

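```bash
python3 -c "
from h import *
a=np.load('w11.npy');W=cam('wrist',dict(eef_pos=a[:3],tcp_rot=a[3:]))
print('rubber',plane(W,[(268,142),(352,117),(372,195),(297,218)],25).mean(0)); print('block',plane(W,[(298,150),(347,150),(347,202),(299,202)],67).mean(0))
"
```

```text
rubber [511.38318812 293.48698953  25.        ]
block [511.63842797 294.6327104   67.        ]
```

```bash
python3 -c "
from h import *
W=cam('wrist',dict(eef_pos=np.array([596.7,14.0,226.3]),tcp_rot=np.array([-1.577,.001,-1.775])))
print('can knob',plane(W,[(342,127)],110))
"
```

```text
can knob [[621.88263641  66.84417072 110.        ]]
```

Call:
{"method": "apply_moves", "body": {
  "plan": "3.9 0 0.9 0 0 0 0;3.9 0 0.9 0 0 0 0;3.9 0 0.9 0 0 0 0;3.9 0 0.9 0 0 0 0;3.9 0 0.9 0 0 0 0;3.9 0 0.9 0 0 0 0;0 0 0 0 6.4 0 0;0 0 0 0 6.4 0 0;0 0 0 0 6.4 0 0;0 0 0 0 6.4 0 0;0 0 0 0 0 0 0"
}}

```text
clock: 33.25
eef_pos: [610.6, 61.0, 213.0]
tcp_rot: [-1.588, -0.005, -1.825]
contact_force: [-1.0, -0.4, 0.4]
opening: 0.997
```

```bash
python3 -c "
from h import *
s=r.sense();im=r.grab_frame('wrist');cv2.imwrite('pics/w12.png',im);W=cam('wrist',s)
print(proj(W,[[616,71,110],[620,71,110]]))
go(616,71,160,-1.809)
"
```

```text
[[329.61573198 184.42168406]
 [334.3937588  183.2416478 ]]
at [610.5  61.  212.9] [-1.588 -0.005 -1.821] shift cm [-1.13  5.28  0.38] len 5.4
 turn deg [ 1.  -0.7  0.3]
```

View pics/w12.png

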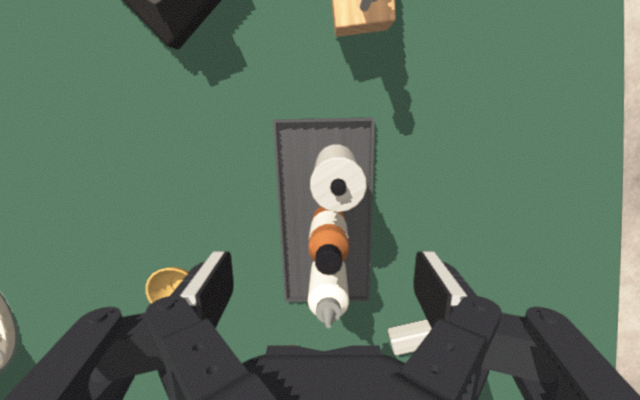

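```bash
python3 -c "
from h import *
W=cam('wrist')
for n,p,z in [('can',(338,187),110),('amb',(329,259),111),('spout',(329,313),111)]: print(n,plane(W,[p],z))
go(622,66.5,110,-1.82)
"
```

```text
can [[621.90241401  67.31343741 110.        ]]
amb [[599.09368682   6.23452396 111.        ]]
spout [[585.53533608 -48.08829835 111.        ]]
at [610.5  61.  212.9] [-1.588 -0.005 -1.821] shift cm [-0.87 10.27  1.16] len 10.4
 turn deg [ 1.  -0.1  0.3]
```

Call:
{"method": "apply_moves", "body": {
  "plan": "-0.8 3 1.2 1 0 0.3 0;0 4 0 0 0 0 0;0 3.5 0 0 0 0 0;0 0 0 0 0 0 0"
}}

```text
clock: 33.7
eef_pos: [624.1, 66.3, 104.0]
tcp_rot: [-1.569, 0.0, -1.806]
contact_force: [-0.2, 0.3, 1.0]
opening: 0.997
```

```bash
python3 -c "
from h import *
go(622,67,51,-1.82)
"
```

```text
at [624.1  66.3 104. ] [-1.569  0.    -1.806] shift cm [-0.02  5.3  -0.23] len 5.3
 turn deg [-0.1  0.8 -0. ]
```

Call:
{"method": "apply_moves", "body": {
  "plan": "0 2 -0.3 0 0.8 0 0;0 1.5 0 0 0 0 0;0 1 -0.1 -0.2 0 0 0;0 0.4 0 0 0 0 0;0 0.1 -0.1 0 0 0 0"
}}

```text
clock: 34.2
eef_pos: [621.7, 68.0, 55.8]
tcp_rot: [-1.57, 0.002, -1.812]
contact_force: [0.8, -0.4, -0.4]
opening: 1.001
```

```bash
python3 -c "
from h import *
go(622,67,51,-1.82)
"
```

```text
at [621.7  68.   55.8] [-1.57   0.002 -1.812] shift cm [0.09 0.48 0.05] len 0.5
 turn deg [-0.1  0.4 -0.1]
```

Call:
{"method": "apply_moves", "body": {
  "plan": "0 0.3 0 0 0 0 0;0 0.1 0 0 0 0 0;0 0 0 0 0 0 0.2;0 0 0 0 0 0 0.35;0 0 0 0 0 0 0.45;0 0 0 0 0 0 0.55;0 0 0 0 0 0 0.6;0 0 0 0 0 0 0.6;0 0 0 0 0 0 0.6",
  "squeeze": 25
}}

```text
clock: 35.1
eef_pos: [623.6, 68.1, 54.3]
tcp_rot: [-1.566, 0.003, -1.812]
contact_force: [0.8, -0.7, 0.8]
opening: 0.548
```

Call:
{"method": "apply_moves", "body": {
  "plan": "0 -3 0 0 0 0 0.6;0 -4 0 0 0 0 0.6;0 -4 0 0 0 0 0.6;0 -4 0 0 0 0 0.6;4 0 -0.4 0 0 0 0.6;4 0 -0.4 0 0 0 0.6;4 0 -0.4 0 0 0 0.6;4 0 -0.4 0 0 0 0.6;4 0 -0.4 0 0 0 0.6;4 0 -0.4 0 0 0 0.6;4 0 -0.4 0 0 0 0.6;4 0 -0.4 0 0 0 0.6;4 0 -0.4 0 0 0 0.6;4 0 -0.4 0 0 0 0.6;0 0 0 0 -6.7 0 0.6;0 0 0 0 -6.7 0 0.6;0 0 0 0 -6.7 0 0.6;0 0 0 0 -6.7 0 0.6;0 0 0 0 0 0 0.6"
}}

```text
clock: 37.0
eef_pos: [477.6, -325.0, 203.7]
tcp_rot: [-1.574, 0.005, -1.326]
contact_force: [1.0, 0.3, -2.7]
opening: 0.546
```

```bash
python3 -c "
from h import *
go(481.5,-321,130,-1.345)
"
```

```text
at [ 477.6 -325.   203.7] [-1.574  0.005 -1.326] shift cm [-0.26  7.37  0.5 ] len 7.4
 turn deg [ 0.2  1.1 -0.3]
```

Call:
{"method": "apply_moves", "body": {
  "plan": "-0.3 2 0.5 0.2 1.1 -0.3 0.6;0 3 0 0 0 0 0.6;0 3 0 0 0 0 0.6;0 2 0 0 0 0 0.6;0 0 0 0 0 0 0.6"
}}

```text
clock: 37.5
eef_pos: [482.2, -320.6, 101.1]
tcp_rot: [-1.569, -0.002, -1.364]
contact_force: [-0.9, 0.3, -2.5]
opening: 0.543
```

```bash
python3 -c "
from h import *
go(481.5,-321,81.3,-1.345)
"
```

```text
at [ 482.2 -320.6  101.1] [-1.569 -0.002 -1.364] shift cm [ 0.02  1.98 -0.08] len 2.0
 turn deg [-0.1 -1.1  0.1]
```

Call:
{"method": "apply_moves", "body": {
  "plan": "0 1 -0.1 0 -1 0.1 0.6;0 0.5 0 0 0 0 0.6;0 0.2 0 0 0 0 0.6;0 0.15 -0.1 -0.1 0 0 0.6"
}}

```text
clock: 37.9
eef_pos: [481.6, -321.8, 83.8]
tcp_rot: [-1.569, -0.002, -1.349]
contact_force: [-0.1, -0.4, -1.7]
opening: 0.55
```

Call:
{"method": "apply_moves", "body": {
  "plan": "0 0.15 0 0 0 0 0.6;0 0.15 0 0 0 0 0.6;0 0.1 0 0 0 0 0.6"
}}

```text
clock: 38.2
eef_pos: [482.5, -322.7, 81.3]
tcp_rot: [-1.567, -0.005, -1.35]
contact_force: [-2.5, -1.4, 6.6]
opening: 0.549
```

Call:
{"method": "apply_moves", "body": {
  "plan": "0 0 0 0 0 0 0.5;0 0 0 0 0 0 0.4;0 0 0 0 0 0 0.2;0 0 0 0 0 0 0;0 0 0 0 0 0 0;0 -3 0 0 0 0 0;0 -4 0 0 0 0 0;0 -4 0 0 0 0 0;-4 -2 0 0 0 0 0;0 0 0 0 0 0 0"
}}

```text
clock: 39.2
eef_pos: [473.1, -282.4, 215.6]
tcp_rot: [-1.567, -0.003, -1.351]
contact_force: [-0.2, -0.7, 0.1]
opening: 1.0
```

```bash
python3 -c "
from h import *
s=r.sense();im=r.grab_frame('wrist');cv2.imwrite('pics/w13.png',im);W=cam('wrist',s)
print('expect',proj(W,[[481.5,-322,137]]))
k=proj(W,[[481.5,-322,137]])[0].astype(int);x0,y0=k-35
m=cv2.inRange(im,(0,0,0),(45,45,45))[y0:y0+70,x0:x0+70]
n,l,st,ce=cv2.connectedComponentsWithStats(m)
for i in range(1,n):
  if st[i,4]>60: p=ce[i]+[x0,y0];print(st[i],p,plane(W,[p],135))
go(598.5,5.5,220,-1.83)
"
```

```text
expect [[323.09081442 256.33505484]]
[ 29  29  14  16 108] [323.27777778 258.25925926] [[ 482.25097151 -324.64553699  135.        ]]
at [ 473.9 -284.2  215.1] [-1.566 -0.005 -1.351] shift cm [-25.55  -0.54  18.47] len 31.5
 turn deg [-0.3 27.4  0.2]
```

Canister is back within about 3 mm. Next the amber bottle.

Call:
{"method": "apply_moves", "body": {
  "plan": "-3.2 0 2.3 0 0 0 0;-3.2 0 2.3 0 0 0 0;-3.2 0 2.3 0 0 0 0;-3.2 0 2.3 0 0 0 0;-3.2 0 2.3 0 0 0 0;-3.2 0 2.3 0 0 0 0;-3.2 0 2.3 0 0 0 0;-3.2 0 2.3 0 0 0 0;0 0 0 0 6.8 0 0;0 0 0 0 6.8 0 0;0 0 0 0 6.8 0 0;0 0 0 0 6.8 0 0;0 0 0 0 0 0 0"
}}

```text
clock: 40.55
eef_pos: [604.3, 12.4, 201.6]
tcp_rot: [-1.572, -0.008, -1.843]
contact_force: [0.3, 0.1, 0.7]
opening: 1.0
```

```bash
python3 -c "
from h import *
go(598.5,5.5,130,-1.83)
"
```

```text
at [604.3  12.4 201.6] [-1.572 -0.008 -1.843] shift cm [ 0.76  7.17 -0.36] len 7.2
 turn deg [ 0.1 -0.8  0.5]
```

Call:
{"method": "apply_moves", "body": {
  "plan": "0.8 2 -0.4 0.1 -0.8 0.5 0;0 4 0 0 0 0 0;0 3 0 0 0 0 0;0 2 0 0 0 0 0;0 0 0 0 0 0 0"
}}

```text
clock: 41.05
eef_pos: [599.4, 3.4, 86.1]
tcp_rot: [-1.57, 0.001, -1.811]
contact_force: [-0.5, -0.2, -1.4]
opening: 0.996
```

```bash
python3 -c "
from h import *
go(598.5,5.5,47.5,-1.83)
"
```

```text
at [599.4   3.4  86.1] [-1.570e+00  1.000e-03 -1.811e+00] shift cm [-0.18  3.86 -0.14] len 3.9
 turn deg [-0.1  1.1 -0. ]
```

Call:
{"method": "apply_moves", "body": {
  "plan": "-0.2 1.5 -0.2 -0.2 1 0 0;0 1.2 0 0 0 0 0;0 0.6 -0.1 -0.2 0 0 0;0 0.3 0 0 0 0 0;0 0.1 -0.1 0 0 0 0;0 0 0 0 0 0 0"
}}

```text
clock: 41.65
eef_pos: [597.8, 6.2, 48.2]
tcp_rot: [-1.574, 0.001, -1.825]
contact_force: [0.9, 0.5, 1.3]
opening: 1.0
```

```bash
python3 -c "
from h import *
go(598.5,5.5,47.5,-1.83)
"
```

```text
at [597.8   6.2  48.2] [-1.574e+00  1.000e-03 -1.825e+00] shift cm [0.05 0.07 0.09] len 0.1
 turn deg [ 0.2  0.3 -0.1]
```

Call:
{"method": "apply_moves", "body": {
  "plan": "0 0 0 0 0 0 0.2;0 0 0 0 0 0 0.35;0 0 0 0 0 0 0.45;0 0 0 0 0 0 0.55;0 0 0 0 0 0 0.65;0 0 0 0 0 0 0.65;0 0 0 0 0 0 0.65;0 0 0 0 0 0 0.65"
}}

```text
clock: 42.45
eef_pos: [598.9, 6.2, 49.8]
tcp_rot: [-1.572, 0.002, -1.825]
contact_force: [0.1, 0.3, -0.5]
opening: 0.454
```

Call:
{"method": "apply_moves", "body": {
  "plan": "0 -3 0 0 0 0 0.65;0 -4 0 0 0 0 0.65;0 -4 0 0 0 0 0.65;0 -4.5 0 0 0 0 0.65;3.9 0 -1.2 0 0 0 0.65;3.9 0 -1.2 0 0 0 0.65;3.9 0 -1.2 0 0 0 0.65;3.9 0 -1.2 0 0 0 0.65;3.9 0 -1.2 0 0 0 0.65;3.9 0 -1.2 0 0 0 0.65;3.9 0 -1.2 0 0 0 0.65;3.9 0 -1.2 0 0 0 0.65;0 0 0 0 7.8 0 0.65;0 0 0 0 7.8 0 0.65;0 0 0 0 7.8 0 0.65;0 0 0 0 7.8 0 0.65;0 0 0 0 7.8 0 0.65;0 0 0 0 7.8 0 0.65;0 0 0 0 7.8 0 0.65;0 0 0 0 7.8 0 0.65"
}}

```text
clock: 44.45
eef_pos: [417.1, -281.9, 208.8]
tcp_rot: [-1.574, -0.003, -2.953]
contact_force: [0.4, -0.1, -1.8]
opening: 0.458
```

```bash
python3 -c "
from h import *
go(419.6,-278,130,-2.92)
"
```

```text
at [ 417.1 -281.9  208.8] [-1.574 -0.003 -2.953] shift cm [-0.35  7.88 -0.31] len 7.9
 turn deg [ 0.2 -1.9  0.2]
```

Call:
{"method": "apply_moves", "body": {
  "plan": "-0.4 2 -0.3 0.2 -1.9 0.2 0.65;0 3 0 0 0 0 0.65;0 3 0 0 0 0 0.65;0 2 0 0 0 0 0.65;0 1 0 0 0 0 0.65;0 0 0 0 0 0 0.65"
}}

```text
clock: 45.05
eef_pos: [420.9, -278.3, 96.2]
tcp_rot: [-1.569, 0.002, -2.925]
contact_force: [-0.3, 0.1, -1.7]
opening: 0.455
```

```bash
python3 -c "
from h import *
go(419.6,-278,76.8,-2.92)
"
```

```text
at [ 420.9 -278.3   96.2] [-1.569e+00  2.000e-03 -2.925e+00] shift cm [ 0.12  1.94 -0.06] len 1.9
 turn deg [-0.1 -0.3 -0.1]
```

Call:
{"method": "apply_moves", "body": {
  "plan": "0.1 1 -0.1 -0.1 0 -0.1 0.65;0 0.5 0 0 0 0 0.65;0 0.2 0 0 0 0 0.65;0 0.15 0 0 0 0 0.65;0 0.15 0 0 0 0 0.65"
}}

```text
clock: 45.55
eef_pos: [421.4, -278.7, 77.5]
tcp_rot: [-1.567, 0.003, -2.925]
contact_force: [-0.3, -0.2, -1.5]
opening: 0.457
```

Call:
{"method": "apply_moves", "body": {
  "plan": "0.1 0.15 0 0 0 0 0.65;0 0.1 0 0 0 0 0.65"
}}

```text
clock: 45.75
eef_pos: [421.5, -279.1, 76.7]
tcp_rot: [-1.567, 0.005, -2.926]
contact_force: [-3.9, 4.5, 17.1]
opening: 0.458
```

Call:
{"method": "apply_moves", "body": {
  "plan": "0 0 0 0 0 0 0.5;0 0 0 0 0 0 0.35;0 0 0 0 0 0 0.2;0 0 0 0 0 0 0;0 0 0 0 0 0 0;0 -3 0 0 0 0 0;0 -4 0 0 0 0 0;0 -4 0 0 0 0 0;0 -3 0 0 0 0 0;0 0 0 0 0 0 0"
}}

```text
clock: 46.75
eef_pos: [420.2, -278.6, 221.4]
tcp_rot: [-1.568, 0.004, -2.926]
contact_force: [0.4, -0.4, -0.5]
opening: 0.999
```

```bash
python3 -c "
from h import *
s=r.sense();im=r.grab_frame('wrist');cv2.imwrite('pics/w14.png',im);W=cam('wrist',s)
k=proj(W,[[418.4,-278,138]])[0].astype(int);x0,y0=k-45;print(k)
m=cv2.inRange(im,(0,0,0),(45,45,45))[y0:y0+90,x0:x0+90]
n,l,st,ce=cv2.connectedComponentsWithStats(m)
for i in range(1,n):
  if st[i,4]>60: p=ce[i]+[x0,y0];print(st[i],p,plane(W,[p],136))
go(581.8,-62.8,215,-1.82)
"
```

```text
[321 206]
[ 37  30  26  26 133] [328.06015038 197.57142857] [[ 426.09870331 -281.08836396  136.        ]]
at [ 419.5 -278.1  219.7] [-1.569e+00  2.000e-03 -2.926e+00] shift cm [-20.47   0.49 -17.55] len 27.0
 turn deg [ -0.2 -63.3  -0.1]
```

Call:
{"method": "apply_moves", "body": {
  "plan": "-2.9 0 -2.5 0 0 0 0;-2.9 0 -2.5 0 0 0 0;-2.9 0 -2.5 0 0 0 0;-2.9 0 -2.5 0 0 0 0;-2.9 0 -2.5 0 0 0 0;-2.9 0 -2.5 0 0 0 0;-2.9 0 -2.5 0 0 0 0;0 0 0 0 -7.9 0 0;0 0 0 0 -7.9 0 0;0 0 0 0 -7.9 0 0;0 0 0 0 -7.9 0 0;0 0 0 0 -7.9 0 0;0 0 0 0 -7.9 0 0;0 0 0 0 -7.9 0 0;0 0 0 0 -7.9 0 0;0 0 0 0 0 0 0"
}}

```text
clock: 48.4
eef_pos: [574.6, -52.3, 192.2]
tcp_rot: [-1.603, -0.003, -1.781]
contact_force: [0.0, -0.1, 0.3]
opening: 0.996
```

```bash
python3 -c "
from h import *
go(581.8,-62.8,130,-1.82)
"
```

```text
at [574.6 -52.3 192.2] [-1.603 -0.003 -1.781] shift cm [0.86 6.19 1.12] len 6.3
 turn deg [1.8 2.2 0.2]
```

Call:
{"method": "apply_moves", "body": {
  "plan": "0.9 1.5 1.1 1.8 2.2 0.2 0;0 0 0 0 0 0 0;0 4 0 0 0 0 0;0 4 0 0 0 0 0;0 0 0 0 0 0 0"
}}

```text
clock: 48.9
eef_pos: [581.8, -62.7, 93.0]
tcp_rot: [-1.575, -0.001, -1.835]
contact_force: [-0.3, -0.3, -0.1]
opening: 1.002
```

```bash
python3 -c "
from h import *
go(581.8,-62.8,46.5,-1.82)
"
```

```text
at [581.8 -62.7  93. ] [-1.575e+00 -1.000e-03 -1.835e+00] shift cm [0.01 4.65 0.02] len 4.6
 turn deg [ 0.2 -0.9  0. ]
```

Call:
{"method": "apply_moves", "body": {
  "plan": "0 1.8 0 0.2 -0.9 0 0;0 1.4 0 0 0 0 0;0 0.7 0 0 0 0 0;0 0.3 0 -0.1 0 0 0;0 0 0 0 0 0 0"
}}

```text
clock: 49.4
eef_pos: [583.9, -62.2, 54.0]
tcp_rot: [-1.572, -0.0, -1.824]
contact_force: [-0.7, -0.2, 0.2]
opening: 1.004
```

```bash
python3 -c "
from h import *
go(581.8,-62.8,46.5,-1.82)
"
```

```text
at [583.9 -62.2  54. ] [-1.572 -0.    -1.824] shift cm [ 0.11  0.75 -0.18] len 0.8
 turn deg [ 0.1 -0.2  0. ]
```

Call:
{"method": "apply_moves", "body": {
  "plan": "0.1 0.4 -0.2 0 0 0 0;0 0.3 -0.1 0 0 0 0;0 0 0 0 0 0 0.2;0 0 0 0 0 0 0.35;0 0 0 0 0 0 0.45;0 0 0 0 0 0 0.55;0 0 0 0 0 0 0.62;0 0 0 0 0 0 0.62;0 0 0 0 0 0 0.62"
}}

```text
clock: 50.3
eef_pos: [581.8, -62.6, 49.1]
tcp_rot: [-1.569, 0.0, -1.825]
contact_force: [-1.4, 0.1, 1.4]
opening: 0.503
```

Call:
{"method": "apply_moves", "body": {
  "plan": "0 -3 0 0 0 0 0.62;0 -4 0 0 0 0 0.62;0 -4 0 0 0 0 0.62;0 -5 0 0 0 0 0.62;0 -1 0 0 0 0 0.62;3.4 0 -1.6 0 0 0 0.62;3.4 0 -1.6 0 0 0 0.62;3.4 0 -1.6 0 0 0 0.62;3.4 0 -1.6 0 0 0 0.62;3.2 0 -1.6 0 0 0 0.62;0 0 0 0 -6.8 0 0.62;0 0 0 0 -6.8 0 0.62;0 0 0 0 -6.8 0 0.62;0 0 0 0 -6.8 0 0.62;0 0 0 0 0 0 0.62"
}}

```text
clock: 51.8
eef_pos: [453.8, -209.4, 218.5]
tcp_rot: [-1.576, 0.003, -1.333]
contact_force: [0.4, -0.6, -1.6]
opening: 0.507
```

```bash
python3 -c "
from h import *
go(456,-212,130,-1.35)
"
```

```text
at [ 453.8 -209.4  218.5] [-1.576  0.003 -1.333] shift cm [0.33 8.85 0.2 ] len 8.9
 turn deg [ 0.3  1.  -0.2]
```

Call:
{"method": "apply_moves", "body": {
  "plan": "0.3 2 0.2 0.3 1 -0.2 0.62;0 3 0 0 0 0 0.62;0 3 0 0 0 0 0.62;0 2 0 0 0 0 0.62;0 1 0 0 0 0 0.62;0 0 0 0 0 0 0.62"
}}

```text
clock: 52.4
eef_pos: [456.6, -211.7, 103.9]
tcp_rot: [-1.569, -0.001, -1.371]
contact_force: [0.4, 0.9, -1.4]
opening: 0.506
```

```bash
python3 -c "
from h import *
go(456,-212,76.1,-1.35)
"
```

```text
at [ 456.6 -211.7  103.9] [-1.569e+00 -1.000e-03 -1.371e+00] shift cm [ 0.01  2.78 -0.07] len 2.8
 turn deg [-0.1 -1.2  0.1]
```

Call:
{"method": "apply_moves", "body": {
  "plan": "0 1.3 -0.1 -0.1 -1.2 0.1 0.62;0 0.8 0 0 0 0 0.62;0 0.3 -0.1 0 0 0 0.62;0 0.2 0 0 0 0 0.62;0 0.15 0 0 0 0 0.62"
}}

```text
clock: 52.9
eef_pos: [456.4, -213.0, 76.6]
tcp_rot: [-1.568, -0.002, -1.351]
contact_force: [-0.4, -0.1, -1.6]
opening: 0.505
```

Call:
{"method": "apply_moves", "body": {
  "plan": "0 0.15 0 0 0 0 0.62;0 0.1 0 0 0 0 0.62"
}}

```text
clock: 53.1
eef_pos: [456.7, -213.5, 76.0]
tcp_rot: [-1.568, -0.003, -1.351]
contact_force: [-5.8, 1.4, 16.5]
opening: 0.505
```

Call:
{"method": "apply_moves", "body": {
  "plan": "0 0 0 0 0 0 0.5;0 0 0 0 0 0 0.35;0 0 0 0 0 0 0.2;0 0 0 0 0 0 0;0 0 0 0 0 0 0;0 -3 0 0 0 0 0;0 -4 0 0 0 0 0;0 -4 0 0 0 0 0;0 -4 0 0 0 0 0;0 -4 0 0 0 0 0;1.5 -3.5 0 0 0 0 0;0 0 0 0 0 0 0;0 0 0 0 0 0 0"
}}

```text
clock: 54.4
eef_pos: [458.8, -227.7, 310.2]
tcp_rot: [-1.568, -0.003, -1.351]
contact_force: [-0.4, 0.0, -1.5]
opening: 1.0
```

```bash
python3 -c "
from h import *
s=r.sense();im=r.grab_frame('wrist');cv2.imwrite('pics/w15.png',im);W=cam('wrist',s);np.save('w15.npy',np.r_[s['eef_pos'],s['tcp_rot']])
print(s['eef_pos'],s['tcp_rot'],proj(W,[[481.5,-322,137],[418,-277,138],[455,-209,138]]).round(1))
"
```

```text
[ 458.80425993 -227.67165768  310.21088389] [-1.5678606  -0.00285716 -1.3505964 ] [[324.6 262.1]
 [276.2 214.4]
 [323.6 160.5]]
```

View pics/w15.png

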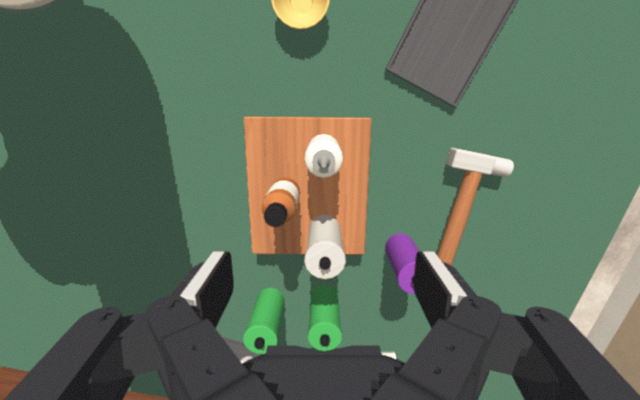

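```bash
python3 -c "
from h import *
print(r.sense()['clock']);r.sign_off()"
```

```text
54.45
the job is handed in; nothing more can be done
```

The job is handed in at 54.5 s. The three vessels went into the tray, the doming block was set on the rubber block, and each vessel was put back on its spot on the riser. `sign_off` gives no verdict.

**Last checks**
- **Vessels:** the final wrist picture shows all three upright on the riser. Knob, cap and spout tip lie within about 1 px (roughly 1–2 mm) of where the measured start positions project.
- **Doming block:** after release it measured about 1 mm from the rubber block's centre in one view. An earlier view put the rubber block's centre about 2.5 mm elsewhere, which makes the offset about 4 mm at most.
- **Bystanders:** the hammer and dish look where they were. The punch stand was last seen after the block was placed and was never approached.

**What went wrong or disagreed**
- **First canister grasp:** it caught the lid, probably because the gripper body touched the knob, and the canister was pushed a few mm. I opened, regrasped lower on the body and corrected for the shift. I took its start position from the pictures made before that.
- **Canister in the tray:** it settled about 6 mm off its release point, so I measured it again before fetching it.
- **Amber bottle after its return:** a check by colour mask put it up to about 8 mm off, from a partial blob. The final picture does not bear that out.

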